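Sort the spice jars back into their spring-loaded pusher trays

ROBOT

A 6-joint arm with a two-finger parallel gripper is mounted at the origin on a cart in front of the work surface, level with it; the furniture and walls round the work are solid. World frame = base frame: x ahead of the robot, y to its left, z up, the work surface at z = 0. Lengths are in m, angles in rad, forces in N, time in s.
With the tool pointing down it reaches from about 0.35 to 0.775 m from the base axis. Payload 5.5 kg.
Tool frame: the origin (TCP) lies midway between the tips of the shut fingers; the grasp point (between the pads) lies 19 mm behind it; z points along the fingers, y is the line along which they close (so a half turn about z gives the same grasp; the last joint's range is limited). The gripper opens to 85 mm and grips with 20 to 120 N. Pads are 22 mm wide; open, the fingers measure 114 mm over their backs; the gripper's body (76 mm by 85 mm) begins 54 mm behind the grasp point. The pads swing forward as they close: fully open they stand 13 mm farther back than shut.
Start: joints at [0.995, 0.313, 0.046, 1.304, 0, 1.431], TCP at [0.243, 0.521, 0.197] pointing down, gripper open.
Joint ranges: [-2.76, 2.76], [-0.86, 1.69], [-1.03, 1.26], [-2.2, 2.34], [-1.47, 1.5], [-3.14, 3.14]. Speed limits (rad/s): [2.57, 2.57, 3.14, 3.14, 3.14, 3.14].

INTERFACE

Orientations are given as a unit quaternion [w, x, y, z].
In Python, from workcell import telemetry, imaging, env gives the robot as it stands. The module is installed in compiled form; this text tells all that it offers.
- The arm moves only by the tool step_arm, never from a script. Its argument "moves" is a list of rows, each a list of 3 entries, a list of its own where there are three numbers: the shift along the tool's x, y, z in mm, then the turn, a rotation vector about the tool's x, y, z in rad, then the finger opening in mm, from 0 to 85.4. A call has 1 to 8 rows; each row is the pose to reach, as a shift and turn from the pose commanded when the call began, along the tool's axes at that moment; what a row does not reach only later rows make up. A row lasts 1/12 s, in which the tool goes at most 41.7 mm and 7.16 degrees, less where a joint would pass 70% of its speed; a pose out of reach is approached as far as the arm can. A call with a gripper value outside its range is refused whole. The fingers move at their own pace and stop on an object; "grip_force" is the grip in N (left out, the last holds). Time passes only in rows, so rows that repeat a pose let the fingers close. It gives the time, the measured TCP pose, the force, the opening and the grip force at its end, in the units of the state.
- telemetry.get_state(): the state, without advancing time (a new reading comes with each control period).
- imaging.read_camera(name): name is "side" or "top"; returns the picture (480x640x3 uint8, red, green, blue); there is no depth.
- imaging.camera_params(name): a dict with "camera_matrix" (3x3 intrinsics, pixels), "pose" (4x4, takes a point from camera to world coordinates). Camera axes: x right, y up, looking along -z (the intrinsics and any distortion apply to the point x, -y, -z); pixel columns grow to the right and rows downward; lengths in m; the calibration is good to about 2 mm. A picture is of the moment at which its call begins. camera_params takes no time and is no camera call.
- env.hand_in(): hands the job in; it is judged then, once.
The state is a dict: "clock": time; "joint_pos": joint angles; "qvel": joint speeds; "tau": joint torques, N m; "tcp_pos": TCP position; "orientation": TCP orientation; "wrist_force": force on the tool from outside, world axes, zero at the start; "ft_torque": the same for the moment, N m; "finger_gap": finger opening in m; "grip_force": force on a finger pad.
Only numpy, scipy, OpenCV 4.12 (cv2) and the standard library are available. Lean on these libraries where they do the work, as an engineer would, in place of code of your own. Each camera call takes 0.05 s, during which the arm holds its last target. There are 200 camera calls.

TASK

The spice jars are mixed up: slim jars belong in the narrow pusher tray and wide jars in the wide one. Move the slim jar that was put at the front of the wide tray by mistake over to the narrow tray, and load the slim jar standing on the worktop and the wide jar lying there on its side too, so that each tray ends with its own two jars standing upright on the tray floor, cap up, in a row behind the front stop and held there by the spring paddle. Do not knock over or push about the mortar and the steel ring near by.

Things in the scene. Friction and masses are not known exactly. Their poses are not given: they have to be found in the camera images.
- narrow_tray: Metal tray fixed to the worktop, one lane 50 mm wide inside, 185 mm long. For slim jars only (a wide jar does not fit); starts empty. Origin: on the worktop, mid-lane, at the inner face of the front stop; x runs back along the lane (away from the robot), y across. Floor 3 mm above the origin; side walls 30 mm high, 3 mm thick; front stop 24 mm high, 3 mm thick (x -3 to 0 mm).
- wide_tray: Metal tray fixed to the worktop, one lane 58 mm wide inside, 185 mm long. For wide jars; starts with the misplaced slim jar at the front, a wide one behind. Origin: on the worktop, mid-lane, at the inner face of the front stop; x runs back along the lane (away from the robot), y across. Floor 3 mm above the origin; side walls 30 mm high, 3 mm thick; front stop 24 mm high, 3 mm thick (x -3 to 0 mm).
- narrow_tray_pusher (a joint): Black spring paddle, 4 to 90 mm (round top) above the worktop, that presses the row forward against the front stop; a jar is loaded from the front by pressing the paddle or the jar before it back with it. Value: m of travel back; paddle face 15 mm + value behind the stop's inner face. Spring 2 N forward, 2.7 N at 0.125 (the end), damped (follows at 0.15 m/s). Two slim jars: about 0.075.
- wide_tray_pusher (a joint): Black spring paddle, 4 to 90 mm (round top) above the worktop, that presses the row forward against the front stop; a jar is loaded from the front by pressing the paddle or the jar before it back with it. Value: m of travel back; paddle face 15 mm + value behind the stop's inner face. Spring 2 N forward, 2.7 N at 0.125 (the end), damped (follows at 0.15 m/s). Two wide jars: about 0.093.
- slim_jar_misfiled: Slim jar that stands upright at the front of the wide tray and belongs in the narrow tray. Round spice jar 44 mm in diameter and 105 mm tall with its black screw cap (the top 23 mm, nearly as wide as the jar). Origin: centre of the underside; z axis runs along the jar from base to cap. About 0.1 to 0.25 kg.
- slim_jar_loose: Slim jar that stands upright on the worktop; belongs in the narrow tray. Round spice jar 46 mm in diameter and 106 mm tall with its green screw cap (the top 23 mm, nearly as wide as the jar). Origin: centre of the underside; z axis runs along the jar from base to cap. About 0.1 to 0.25 kg.
- wide_jar_filed: Wide jar that already stands in the wide tray, behind the misplaced one; it stays in that tray. Round spice jar 54 mm in diameter and 110 mm tall with its black screw cap (the top 23 mm, nearly as wide as the jar). Origin: centre of the underside; z axis runs along the jar from base to cap. About 0.1 to 0.25 kg.
- wide_jar_lying: Wide jar that lies on its side on the worktop, cap more or less to the left; belongs in the wide tray. Round spice jar 54 mm in diameter and 112 mm tall with its black screw cap (the top 23 mm, nearly as wide as the jar). Origin: centre of the underside; z axis runs along the jar from base to cap. About 0.1 to 0.25 kg.
- mortar: Bystander: white mortar with its pestle, 88 mm across, 103 mm tall, standing behind the loose jars. Origin: centre of its underside. (Fixed near by: a wall shelf, its underside 0.49 m above the worktop, over everything beyond x = 0.84 m.)
- steel_ring: Bystander: fluted steel pastry ring, 56 mm across, 30 mm high, lying in front of the trays. Origin: centre of its underside. (Fixed near by: a can opener clamped to the front edge at the right, filling x 0.15 to 0.32, y -0.33 to -0.13 m up to 0.34 m above the worktop; keep the arm clear.)
There are look-alikes about, which are no part of the job. Of the things like the slim_jar_loose, leave any that is blue; of the rest the smaller one is meant.

How it is judged:
By the outcome, as a careful person would: the job done as asked, in the order asked, and still so for the second after the job is handed in, with the robot touching nothing.
It also fails if it takes over 69 s, if anything falls off the work surface, if the arm or the gripper's body presses on something with over 40 N, if the wrist force passes 120 N, or if a joint passes its speed limit or range.

## Working session

There is one attempt and no reset: what is moved stays moved. The work goes in short steps, Python scripts to look and compute and a tool call to move; the robot and the scene stay as the last step left them, time stands still between calls to the robot, and variables do not carry over. Pictures are saved under pics/ and viewed, at most 10 in all, crops included, and the job is handed in when it is done.

Besides the shell and the picture viewer there is one more tool, called as name([rows], argument=value, ...), one row to a line, values as JSON. step_arm: Moves the arm, as the interface text tells. Its arguments: {"type":"object","properties":{"moves":{"type":"array"},"grip_force":{"type":"number"}},"required":["moves"]}

```bash
mkdir -p pics
cat > h.py <<'E'
import numpy as np, cv2
from workcell import telemetry, imaging, env
def snap(n,f=None):
    im=imaging.read_camera(n)
    if f: cv2.imwrite(f'pics/{f}.png',im[:,:,::-1])
    return im
def ray(n,u,v):
    P=imaging.camera_params(n);K=np.array(P['camera_matrix']);T=np.array(P['pose'])
    d=np.linalg.inv(K)@[u,v,1]; d=T[:3,:3]@[d[0],-d[1],-d[2]]
    return T[:3,3],d
def onz(n,u,v,z):
    o,d=ray(n,u,v); return o+d*(z-o[2])/d[2]
def proj(n,p):
    P=imaging.camera_params(n);K=np.array(P['camera_matrix']);T=np.array(P['pose'])
    c=T[:3,:3].T@(np.array(p)-T[:3,3]); q=K@[c[0],-c[1],-c[2]]; return q[:2]/q[2]
E
python3 - <<'E'
from h import *
snap('side','s0');snap('top','t0')
for n in('side','top'):
    print({k:np.round(v,3).tolist() if not isinstance(v,str) else v for k,v in imaging.camera_params(n).items()})
print(telemetry.get_state())
E
```

```text
{'camera_matrix': [[482.03, 0.0, 315.721], [0.0, 482.03, 244.002], [0.0, 0.0, 1.0]], 'pose': [[0.887, 0.32, -0.333, 0.251], [-0.461, 0.581, -0.671, -0.702], [-0.021, 0.748, 0.663, 0.696], [0.0, 0.0, 0.0, 1.0]]}
{'camera_matrix': [[509.333, 0.0, 319.784], [0.0, 509.333, 235.731], [0.0, 0.0, 1.0]], 'pose': [[0.025, 0.983, -0.182, 0.405], [-1.0, 0.028, 0.014, -0.044], [0.018, 0.181, 0.983, 0.968], [0.0, 0.0, 0.0, 1.0]]}
{'clock': 0.1, 'joint_pos': array([ 9.95418933e-01,  3.13974516e-01,  4.51085322e-02,  1.30359567e+00,
       -1.11987829e-05,  1.43121804e+00]), 'qvel': array([-0.00114225, -0.0009955 ,  0.00413969,  0.00096601, -0.00072905,
       -0.00305028]), 'tau': array([ 3.45918896e-03, -4.81722629e+01,  2.99245369e+01,  1.27161635e-02,
       -1.16933156e-04,  2.37005636e-06]), 'tcp_pos': array([0.24245184, 0.52082961, 0.1956766 ]), 'orientation': array([-2.86114083e-04,  2.16179243e-01,  9.76353338e-01, -7.81983793e-04]), 'wrist_force': array([ 0.40214388, -0.59339786, -1.19389694]), 'ft_torque': array([-0.02567261,  0.01965013,  0.03310604]), 'grip_force': 0.0, 'finger_gap': 0.08552739072649719}
```

View pics/s0.png

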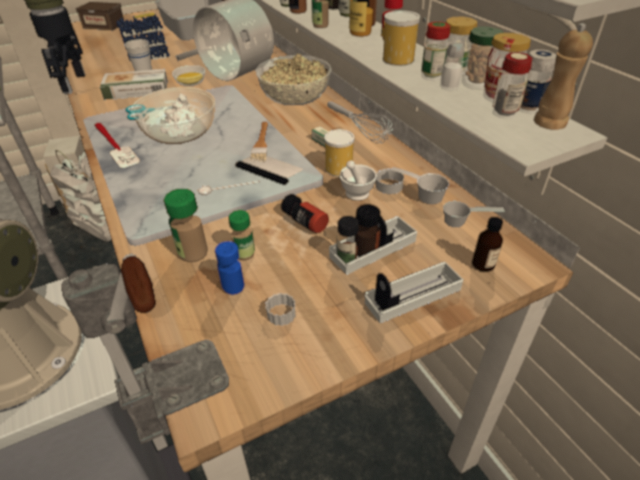

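View pics/t0.png

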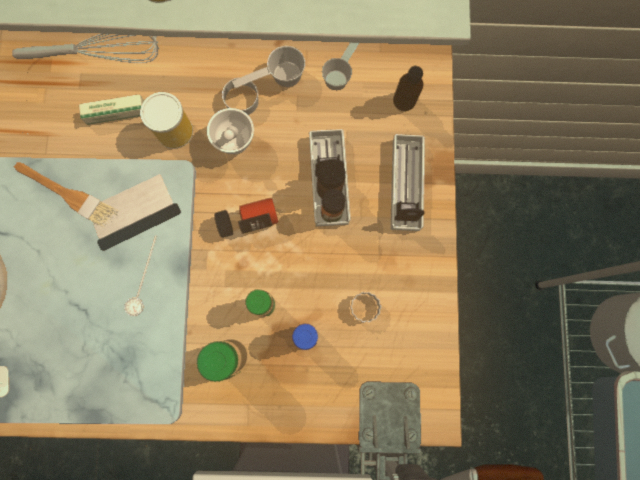

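The side view shows the large green-capped jar at (185,225), the small green-capped jar at (240,235) and the blue jar at (230,268). The lying jar is at (305,213), the wide tray at (372,240) and the narrow tray at (412,290). In the top view the caps are small green (259,302), large green (217,361) and blue (305,337). The slim_jar_loose is the small green one: it isn't blue, and it's the smaller of the two greens. I'll confirm this in a crop.

Run:
```python
from h import *
t=cv2.imread('pics/t0.png');s=cv2.imread('pics/s0.png')
a=cv2.resize(t[115:395,190:440],None,fx=2,fy=2,interpolation=3)
b=cv2.resize(s[175:325,160:290],None,fx=2.2,fy=2.2,interpolation=3)
c=np.zeros((560,500+286,3),np.uint8);c[:,:500]=a;c[:330,500:]=b;cv2.imwrite('pics/crop.png',c)
def blobs(im,lo,hi,mn=60):
    m=cv2.inRange(cv2.cvtColor(im,cv2.COLOR_BGR2HSV),lo,hi)
    n,l,st,ce=cv2.connectedComponentsWithStats(m)
    return [(st[i],ce[i]) for i in range(1,n) if st[i][4]>mn]
for nm,im in(('top',t),('side',s)):
    for st,ce in blobs(im,(50,120,40),(80,255,255)):
        print(nm,'green',st,ce.round(1),onz(nm,*ce,.106).round(4))
for st,ce in blobs(t,(0,0,0),(180,255,60)):
    if 190<ce[0]<440 and ce[1]<260: print('dark',st,ce.round(1))
for st,ce in blobs(t,(0,170,90),(8,255,255)): print('red',st,ce.round(1),onz('top',*ce,.03).round(3))
```

```text
top green [246 291  24  23 429] [257.9 301.8] [0.4489 0.0454 0.106 ]
top green [ 198  343   39   38 1141] [216.5 361.2] [0.3505 0.1087 0.106 ]
side green [165 190  31  30 708] [180.1 203.4] [0.3608 0.1421 0.106 ]
side green [230 211  19  20 303] [239.1 220. ] [0.4484 0.031  0.106 ]
side green [235 236  17  10  64] [243.1 240.4] [ 0.4334 -0.0301  0.106 ]
dark [407  68  15  17 106] [414.4  77.1]
red [240 199  37  24 507] [258.7 209.8] [0.625 0.06  0.03 ]
```

View pics/crop.png

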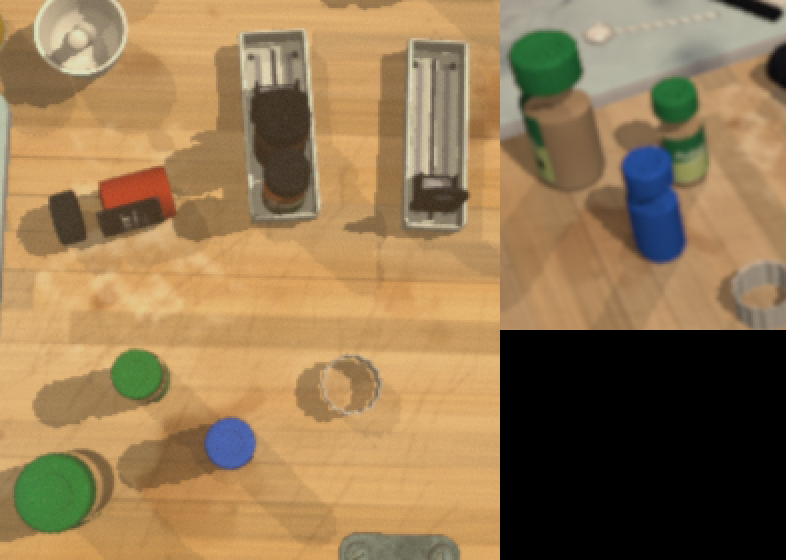

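Crop confirms it: the small green jar is at crop (137,374), which is top pixel (258,302). It's clearly smaller than the big green one and isn't blue.

Run:
```python
from h import *
f=lambda c,z:onz('top',c[0]/2+190,c[1]/2+115,z).round(4)
print('narrow',[f(c,z)[:2] for c,z in(((409,40),.03),((467,42),.03),((404,226),.027),((465,229),.027))])
print('wide',[f(c,z)[:2] for c,z in(((240,31),.03),((306,31),.03),((251,217),.027),((318,216),.027))])
print('misf',f((287,173),.108),'wf',f((281,115),.113))
print('lying capL',f((52,220),.027),'base',f((174,196),.027),'up',f((135,172),.035),'lo',f((135,235),.02))
print('ring',f((351,385),.03),'blue',f((230,443),.106),'mortar',f((80,35),.08), 'paddleN',f((438,190),.09))
```

```text
narrow [array([ 0.7823, -0.197 ]), array([ 0.7821, -0.2537]), array([ 0.5979, -0.1925]), array([ 0.5967, -0.2503])]
wide [array([ 0.7862, -0.0322]), array([ 0.7883, -0.0964]), array([ 0.6024, -0.0478]), array([ 0.6052, -0.1111])]
misf [ 0.6254 -0.0777  0.108 ] wf [ 0.6761 -0.0712  0.113 ]
lying capL [0.5941 0.1389 0.027 ] base [0.6205 0.0255 0.027 ] up [0.6407 0.0625 0.035 ] lo [0.5833 0.0613 0.02  ]
ring [ 0.4476 -0.1434  0.03  ] blue [ 0.3939 -0.0352  0.106 ] mortar [0.7572 0.1138 0.08  ] paddleN [ 0.6185 -0.2128  0.09  ]
```

step_arm([
  [[-300, -190, 0], [0, 0, -0.436], 85],
  [[-300, -190, 0], [0, 0, -0.436], 85],
  [[-300, -190, 0], [0, 0, -0.436], 85],
  [[-300, -190, 0], [0, 0, -0.436], 85],
  [[-300, -190, 0], [0, 0, -0.436], 85],
  [[-300, -190, 0], [0, 0, -0.436], 85],
  [[-300, -190, 0], [0, 0, -0.436], 85],
  [[-300, -190, 0], [0, 0, -0.436], 85],
], grip_force=40)

```text
clock: 0.77
tcp_pos: [0.4182, 0.2466, 0.1963]
orientation: [-0.0, -0.0, 1.0, 0.0]
wrist_force: [0.5, 1.1, 0.2]
finger_gap: 0.085
grip_force: 0.0
```

step_arm([
  [[-180, -280, 0], [0, 0, 0], 85],
  [[-180, -280, 0], [0, 0, 0], 85],
  [[-180, -280, 0], [0, 0, 0], 85],
  [[-180, -280, 0], [0, 0, 0], 85],
  [[-180, -280, 0], [0, 0, 0], 85],
  [[-180, -280, 0], [0, 0, 0], 85],
  [[-180, -280, 0], [0, 0, 0], 85],
  [[-180, -280, 0], [0, 0, 0], 85],
])

```text
clock: 1.43
tcp_pos: [0.5984, -0.0335, 0.196]
orientation: [-0.0, 0.0, 1.0, 0.0]
wrist_force: [-0.0, 0.9, 0.4]
finger_gap: 0.0849
grip_force: 0.0
```

step_arm([
  [[0, 0, 0], [0, 0, 0], 85],
  [[0, 0, 0], [0, 0, 0], 85],
  [[0, 0, 0], [0, 0, 0], 85],
])

```text
clock: 1.68
tcp_pos: [0.5972, -0.0314, 0.1957]
orientation: [-0.001, 0.0, 1.0, 0.0]
wrist_force: [-0.5, 0.6, -0.0]
finger_gap: 0.0852
grip_force: 0.0
```

step_arm([
  [[-29, -45, 0], [0, 0, 0], 85],
  [[-29, -45, 0], [0, 0, 0], 85],
  [[-29, -45, 60], [0, 0, 0], 85],
  [[-29, -45, 100], [0, 0, 0], 85],
  [[-29, -45, 130], [0, 0, 0], 85],
  [[-29, -45, 146], [0, 0, 0], 85],
  [[-29, -45, 146], [0, 0, 0], 85],
  [[-29, -45, 146], [0, 0, 0], 75],
])

```text
clock: 2.35
tcp_pos: [0.6255, -0.0748, 0.05]
orientation: [-0.001, -0.001, 1.0, 0.0]
wrist_force: [-0.2, -0.0, -0.3]
finger_gap: 0.076
grip_force: 0.0
```

Run:
```python
from h import *
s=snap('side');t=snap('top')
c=np.hstack([cv2.resize(s[160:330,270:470],None,fx=2,fy=2),cv2.resize(t[115:285,250:450],None,fx=2,fy=2)])
cv2.imwrite('pics/g1.png',c[:,:,::-1]); S=telemetry.get_state();print(S['tcp_pos'],S['wrist_force'])
```

```text
[ 0.62841845 -0.07598115  0.05303922] [0.93675037 0.40546205 1.42826521]
```

View pics/g1.png

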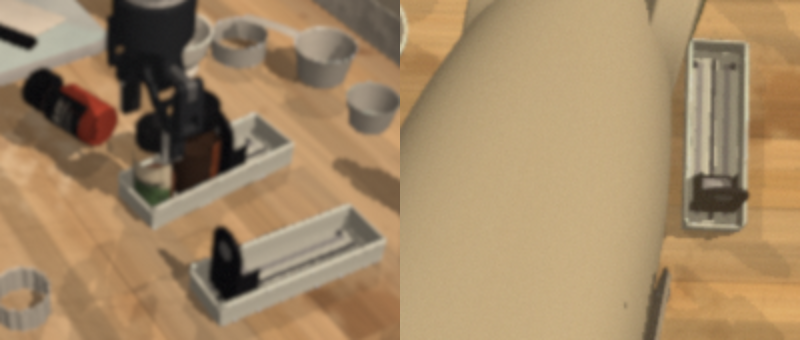

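View: the fingers straddle the slim jar at crop (150,175), clear of the wide jar behind. I'll close and lift.

step_arm([
  [[0, 0, 0], [0, 0, 0], 30],
  [[0, 0, 0], [0, 0, 0], 30],
  [[0, 0, 0], [0, 0, 0], 30],
  [[0, 0, 0], [0, 0, 0], 30],
  [[0, 0, -20], [0, 0, 0], 30],
  [[0, 0, -40], [0, 0, 0], 30],
  [[0, 0, -65], [0, 0, 0], 30],
  [[0, 0, -65], [0, 0, 0], 30],
])

```text
clock: 3.12
tcp_pos: [0.6282, -0.0771, 0.1204]
orientation: [0.002, -0.0, 1.0, -0.001]
wrist_force: [-2.0, -0.9, -1.0]
finger_gap: 0.0402
grip_force: 41.3
```

step_arm([
  [[30, -30, 0], [0, 0, 0], 30],
  [[54, -65, 0], [0, 0, 0], 30],
  [[54, -105, 0], [0, 0, 0], 30],
  [[54, -144, 0], [0, 0, 0], 30],
  [[54, -144, 15], [0, 0, 0], 30],
  [[54, -144, 30], [0, 0, 0], 30],
  [[54, -144, 30], [0, 0, 0], 30],
  [[54, -144, 30], [0, 0, 0], 30],
])

```text
clock: 3.78
tcp_pos: [0.572, -0.2202, 0.0844]
orientation: [-0.001, 0.0, 1.0, 0.001]
wrist_force: [0.1, 0.7, -1.3]
finger_gap: 0.04
grip_force: 41.5
```

Run:
```python
from h import *
s=snap('side');t=snap('top')
c=np.hstack([cv2.resize(s[180:340,270:470],None,fx=2,fy=2.5),cv2.resize(t[115:275,250:450],None,fx=2,fy=2.5)])
cv2.imwrite('pics/g2.png',c[:,:,::-1]); S=telemetry.get_state();print(S['tcp_pos'],S['wrist_force'])
```

```text
[ 0.57333959 -0.22025916  0.08610371] [ 0.76861381  0.14235604 -1.13662777]
```

View pics/g2.png

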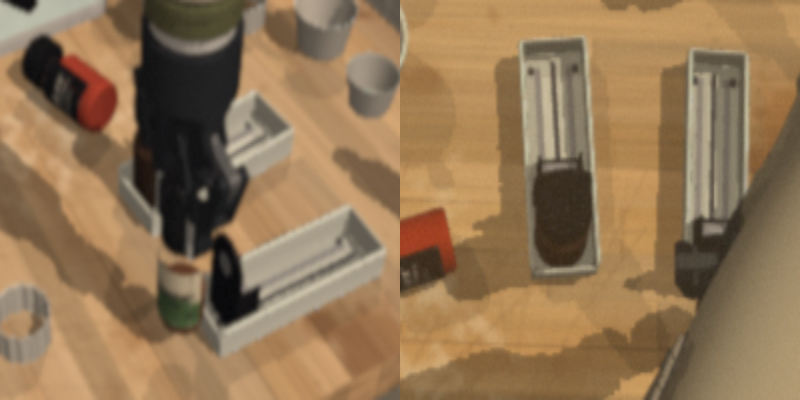

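The jar hangs upright in front of the narrow tray's paddle at crop (180,290), and the wide jar has slid to the front of its own tray. Pushing back, then lowering.

step_arm([
  [[-15, 0, 0], [0, 0, 0], 30],
  [[-28, 0, 0], [0, 0, 0], 30],
  [[-38, 0, 0], [0, 0, 0], 30],
  [[-46, 0, 0], [0, 0, 0], 30],
  [[-52, 0, 0], [0, 0, 0], 30],
  [[-52, 0, 0], [0, 0, 0], 30],
  [[-52, 0, 15], [0, 0, 0], 30],
  [[-52, 0, 15], [0, 0, 0], 30],
])

```text
clock: 4.55
tcp_pos: [0.6238, -0.2196, 0.0686]
orientation: [-0.001, -0.0, 1.0, 0.001]
wrist_force: [-1.5, -1.1, -1.9]
finger_gap: 0.0402
grip_force: 41.6
```

step_arm([
  [[0, 0, 9], [0, 0, 0], 30],
  [[0, 0, 16], [0, 0, 0], 30],
  [[0, 0, 19], [0, 0, 0], 30],
  [[0, 0, 19], [0, 0, 0], 30],
])

```text
clock: 4.88
tcp_pos: [0.6253, -0.2204, 0.0529]
orientation: [0.001, -0.0, 1.0, -0.0]
wrist_force: [-3.3, 1.5, 7.6]
finger_gap: 0.0402
grip_force: 42.2
```

Run:
```python
from h import *
s=snap('side');t=snap('top')
c=np.hstack([cv2.resize(s[180:340,270:470],None,fx=2,fy=2.5),cv2.resize(t[115:275,250:450],None,fx=2,fy=2.5)])
cv2.imwrite('pics/g3.png',c[:,:,::-1]); S=telemetry.get_state();print(S['tcp_pos'],S['wrist_force'])
```

```text
[ 0.62523867 -0.22041965  0.05296027] [-4.30652437  1.71010695  5.74393273]
```

View pics/g3.png

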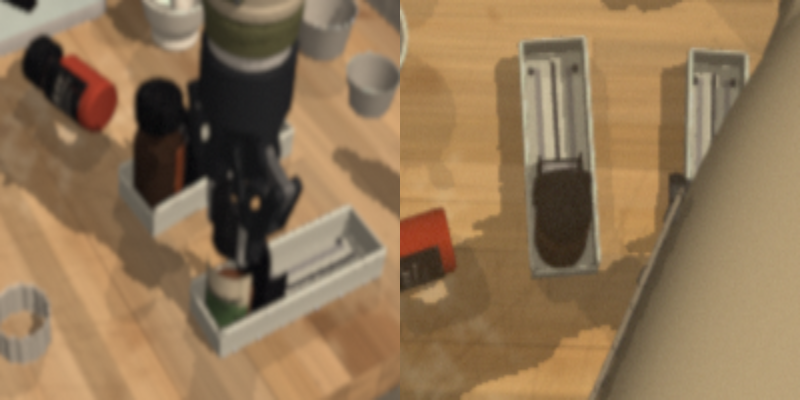

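The jar is in the lane behind the stop, with the paddle against its back at crop (262,280) and the floor touched at ~6 N. Releasing and going for the small green jar.

step_arm([
  [[0, 0, 0], [0, 0, 0], 62],
  [[0, 0, 0], [0, 0, 0], 62],
  [[0, 0, 0], [0, 0, 0], 62],
  [[0, 0, -20], [0, 0, 0], 62],
  [[0, 0, -60], [0, 0, 0], 62],
  [[0, 0, -100], [0, 0, 0], 62],
  [[0, 0, -140], [0, 0, 0], 75],
  [[0, 0, -150], [0, 0, 0], 85],
])

```text
clock: 5.65
tcp_pos: [0.6278, -0.2218, 0.2091]
orientation: [0.005, -0.0, 1.0, -0.002]
wrist_force: [0.8, 0.1, 1.0]
finger_gap: 0.0832
grip_force: 0.0
```

step_arm([
  [[176, 265, 0], [0, 0, 0], 85],
  [[176, 265, 0], [0, 0, 0], 85],
  [[176, 265, 0], [0, 0, 0], 85],
  [[176, 265, 0], [0, 0, 0], 85],
  [[176, 265, 0], [0, 0, 0], 85],
  [[176, 265, 0], [0, 0, 0], 85],
  [[176, 265, 0], [0, 0, 0], 85],
  [[176, 265, 0], [0, 0, 0], 85],
])

```text
clock: 6.32
tcp_pos: [0.4464, 0.047, 0.2015]
orientation: [-0.0, -0.001, 1.0, 0.001]
wrist_force: [0.0, 0.6, -0.0]
finger_gap: 0.0849
grip_force: 0.0
```

Run:
```python
from h import *
s=snap('side');t=snap('top')
c=np.hstack([cv2.resize(s[180:340,220:470],None,fx=1.6,fy=2),cv2.resize(t[115:375,180:430],None,fx=1.5,fy=1.5)[:320]])
cv2.imwrite('pics/g4.png',c[:,:,::-1]); S=telemetry.get_state();print(S['tcp_pos'],S['wrist_force'])
```

```text
[0.44637282 0.04748153 0.20182828] [ 0.76387454 -0.73541373  0.44969773]
```

View pics/g4.png

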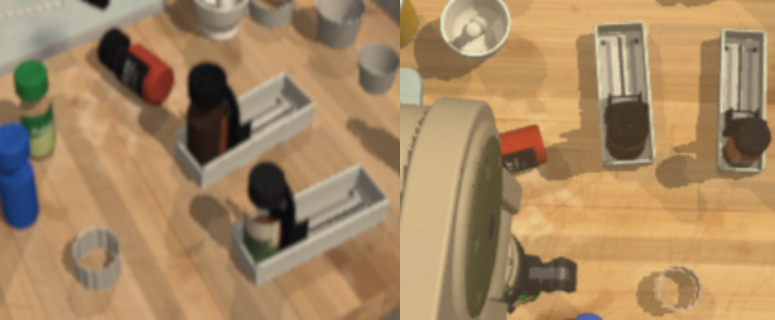

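The first slim jar stands upright behind the narrow tray's stop at crop (268,215). The gripper is above the green jar, so I'll descend and grasp.

step_arm([
  [[-2, -1, 40], [0, 0, 0], 85],
  [[-2, -1, 80], [0, 0, 0], 85],
  [[-2, -1, 115], [0, 0, 0], 85],
  [[-2, -1, 140], [0, 0, 0], 85],
  [[-2, -1, 152], [0, 0, 0], 85],
  [[-2, -1, 152], [0, 0, 0], 85],
  [[-2, -1, 152], [0, 0, 0], 60],
  [[-2, -1, 152], [0, 0, 0], 30],
])

```text
clock: 7.08
tcp_pos: [0.4522, 0.0432, 0.0505]
orientation: [0.001, 0.0, 1.0, -0.0]
wrist_force: [0.8, 0.5, -0.1]
finger_gap: 0.0634
grip_force: 0.0
```

step_arm([
  [[0, 0, 0], [0, 0, 0], 30],
  [[0, 0, 0], [0, 0, 0], 30],
  [[0, 0, 0], [0, 0, 0], 30],
  [[0, 0, 0], [0, 0, 0], 30],
])

```text
clock: 7.42
tcp_pos: [0.4526, 0.0436, 0.0511]
orientation: [0.002, -0.0, 1.0, 0.0]
wrist_force: [-1.1, 0.2, 6.0]
finger_gap: 0.0417
grip_force: 40.0
```

step_arm([
  [[0, 0, -25], [0, 0, 0], 30],
  [[0, 0, -65], [0, 0, 0], 30],
  [[0, 0, -70], [0, 0, 0], 30],
  [[0, 0, -70], [0, 0, 0], 30],
])

```text
clock: 7.75
tcp_pos: [0.4537, 0.0433, 0.1227]
orientation: [0.004, -0.0, 1.0, -0.0]
wrist_force: [-0.4, 0.2, -1.0]
finger_gap: 0.0418
grip_force: 41.0
```

step_arm([
  [[-108, -264, 0], [0, 0, 0], 30],
  [[-108, -264, 0], [0, 0, 0], 30],
  [[-108, -264, 0], [0, 0, 0], 30],
  [[-108, -264, 0], [0, 0, 0], 30],
  [[-108, -264, 0], [0, 0, 0], 30],
  [[-108, -264, 0], [0, 0, 0], 30],
  [[-108, -264, 0], [0, 0, 0], 30],
  [[-108, -264, 0], [0, 0, 0], 30],
])

```text
clock: 8.42
tcp_pos: [0.5608, -0.227, 0.1173]
orientation: [0.0, 0.003, 1.0, -0.001]
wrist_force: [-0.1, 1.4, -1.1]
finger_gap: 0.0418
grip_force: 41.1
```

step_arm([
  [[0, 0, 20], [0, 0, 0], 30],
  [[0, 0, 35], [0, 0, 0], 30],
  [[0, 0, 35], [0, 0, 0], 30],
  [[0, 0, 35], [0, 0, 0], 30],
])

```text
clock: 8.75
tcp_pos: [0.5573, -0.2195, 0.0826]
orientation: [-0.002, -0.0, 1.0, 0.001]
wrist_force: [0.1, 0.1, -0.1]
finger_gap: 0.0417
grip_force: 41.1
```

Run:
```python
from h import *
s=snap('side')
cv2.imwrite('pics/g5.png',cv2.resize(s[180:340,270:470],None,fx=3,fy=3)[:,:,::-1]); S=telemetry.get_state();print(S['tcp_pos'],S['wrist_force'])
```

```text
[ 0.55825311 -0.21988838  0.08385767] [ 0.03077988  0.25615795 -1.14332515]
```

View pics/g5.png

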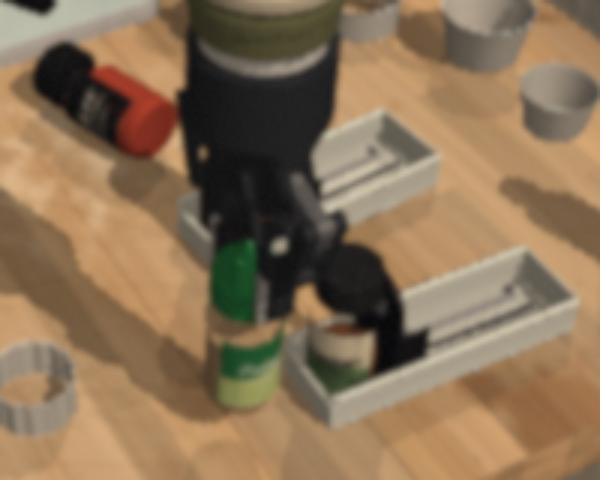

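The green jar hangs upright in front of the first one, at crop (245,320). Pushing back, then lowering.

step_arm([
  [[-12, -1, 0], [0, 0, 0], 30],
  [[-24, -1, 0], [0, 0, 0], 30],
  [[-36, -1, 0], [0, 0, 0], 30],
  [[-48, -1, 0], [0, 0, 0], 30],
  [[-58, -1, 0], [0, 0, 0], 30],
  [[-66, -1, 0], [0, 0, 0], 30],
  [[-70, -1, 0], [0, 0, 0], 30],
  [[-70, -1, 0], [0, 0, 0], 30],
])

```text
clock: 9.47
tcp_pos: [0.6296, -0.2214, 0.0851]
orientation: [0.0, -0.0, 1.0, -0.0]
wrist_force: [-4.0, 0.1, 1.5]
finger_gap: 0.0417
grip_force: 41.3
```

step_arm([
  [[0, 0, 10], [0, 0, 0], 30],
  [[0, 0, 19], [0, 0, 0], 30],
  [[0, 0, 26], [0, 0, 0], 30],
  [[0, 0, 30], [0, 0, 0], 30],
  [[0, 0, 32], [0, 0, 0], 30],
  [[0, 0, 32], [0, 0, 0], 30],
])

```text
clock: 9.97
tcp_pos: [0.6301, -0.222, 0.0541]
orientation: [0.002, -0.0, 1.0, -0.001]
wrist_force: [-1.8, -0.6, 10.2]
finger_gap: 0.0418
grip_force: 42.0
```

Run:
```python
from h import *
s=snap('side')
cv2.imwrite('pics/g6.png',cv2.resize(s[180:340,270:470],None,fx=3,fy=3)[:,:,::-1]); S=telemetry.get_state();print(S['tcp_pos'],S['wrist_force'])
```

```text
[ 0.63012004 -0.22195558  0.05413292] [-3.03011201  0.77052276 10.53626035]
```

View pics/g6.png

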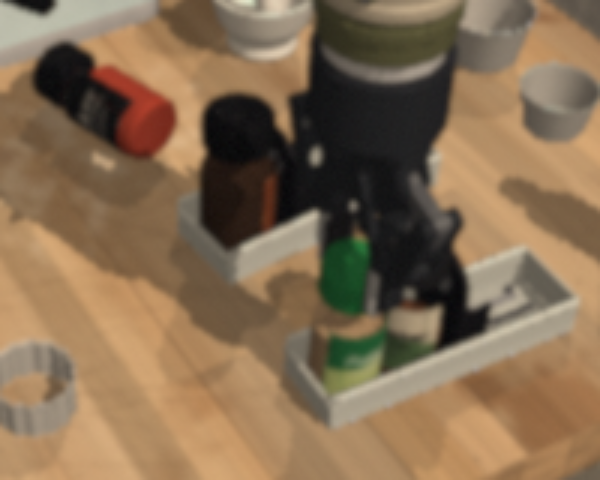

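The green jar is in the lane in front of the first slim jar and behind the stop, at crop (350,320), with the floor touched at 10 N. Release, rise, then re-measure the lying jar.

step_arm([
  [[0, 0, 0], [0, 0, 0], 62],
  [[0, 0, 0], [0, 0, 0], 62],
  [[0, 0, 0], [0, 0, 0], 62],
  [[0, 0, -20], [0, 0, 0], 62],
  [[0, 0, -60], [0, 0, 0], 62],
  [[0, 0, -100], [0, 0, 0], 62],
  [[0, 0, -140], [0, 0, 0], 75],
  [[0, 0, -150], [0, 0, 0], 85],
])

```text
clock: 10.68
tcp_pos: [0.6314, -0.2224, 0.2094]
orientation: [0.004, -0.0, 1.0, -0.002]
wrist_force: [1.1, -0.9, 1.6]
finger_gap: 0.0832
grip_force: 0.0
```

```bash
cat >> h.py <<'E'
from scipy.spatial.transform import Rotation as R
def togo(p,ydeg,tilt):
    """target TCP p; tool-y heading ydeg (deg), then turned by tilt about tool y"""
    a=np.radians(ydeg);y=np.array([np.cos(a),np.sin(a),0]);z=np.array([0,0,-1.]);x=np.cross(y,z)
    T=R.from_matrix(np.c_[x,y,z])*R.from_rotvec([0,np.radians(tilt),0])
    S=telemetry.get_state();q=S['orientation'];C=R.from_quat([q[1],q[2],q[3],q[0]])
    print('tcp',S['tcp_pos'].round(4),'j',S['joint_pos'].round(2),'F',S['wrist_force'].round(1))
    print('shift mm',(1e3*C.inv().apply(np.array(p)-S['tcp_pos'])).round(1),'turn',(C.inv()*T).as_rotvec().round(3),'grasp z dir',T.apply([0,0,1]).round(3))
E
python3 - <<'E'
from h import *
t=snap('top')[:,:,::-1].copy();h=cv2.cvtColor(t,cv2.COLOR_BGR2HSV)
g=cv2.inRange(h,(50,120,40),(80,255,255));n,l,st,ce=cv2.connectedComponentsWithStats(g)
for i in range(1,n):
    if st[i][4]>60: print('green',st[i],onz('top',*ce[i],.109).round(4))
roi=t[190:250,205:290]; hh=h[190:250,205:290]
m=(((hh[:,:,1]>170)&((hh[:,:,0]<8)|(hh[:,:,0]>172)))|(hh[:,:,2]<75)).astype(np.uint8)*255
n,l,st,ce=cv2.connectedComponentsWithStats(m)
for i in range(1,n):
    if st[i][4]>30:
        c=np.argwhere(l==i)[:,::-1].astype(np.float32)+[205,190]; r=cv2.minAreaRect(c.astype(np.float32)); b=cv2.boxPoints(r)
        print(st[i][4],'rect',np.round(r[0],1),np.round(r[1],1),round(r[2],1)); print([onz('top',*q,.03).round(4)[:2].tolist() for q in b])
E
```

```text
green [ 198  343   38   38 1132] [0.3506 0.1084 0.109 ]
744 rect [256.2 215.7] [26.7 37.4] 76.0
[[0.6285, 0.1051], [0.6482, 0.0377], [0.5985, 0.0234], [0.5792, 0.0903]]
333 rect [223.5 223.9] [24.7 14.1] 76.0
[[0.6152, 0.1441], [0.6225, 0.1189], [0.5769, 0.1051], [0.5697, 0.1301]]
```

step_arm([
  [[30, 200, 0], [0, 0, -0.93], 85],
  [[30, 200, 0], [0, 0, -0.93], 85],
  [[30, 200, 0], [0, 0, -0.93], 85],
  [[30, 200, 0], [0, 0, -0.93], 85],
  [[30, 200, 0], [0, 0, -0.93], 85],
  [[30, 200, 0], [0, 0, -0.93], 85],
  [[30, 200, 0], [0, 0, -0.93], 85],
  [[30, 200, 0], [0, 0, -0.93], 85],
], grip_force=90)

```text
clock: 11.4
tcp_pos: [0.5982, -0.0199, 0.201]
orientation: [-0.001, -0.452, 0.892, 0.001]
wrist_force: [0.1, 0.1, -0.1]
finger_gap: 0.0852
grip_force: 0.0
```

```bash
python3 -c "
from h import *
togo([.575,.18,.20],196,0)
togo([.575,.18,.20],196,40)"
```

```text
tcp [ 0.5982 -0.0199  0.201 ] j [-0.17  0.36  0.12  1.34  0.   -1.11] F [ 0.1  0.1 -0.1]
shift mm [-147.5  136.9    1.2] turn [ 0.002  0.    -0.912] grasp z dir [ 0.  0. -1.]
tcp [ 0.5982 -0.0199  0.201 ] j [-0.17  0.36  0.12  1.34  0.   -1.11] F [ 0.1  0.1 -0.1]
shift mm [-147.5  136.9    1.2] turn [ 0.32   0.649 -0.873] grasp z dir [ 0.177 -0.618 -0.766]
```

step_arm([
  [[-147, 137, 0], [0, 0, -0.912], 85],
  [[-147, 137, 0], [0, 0, -0.912], 85],
  [[-147, 137, 0], [0, 0, -0.912], 85],
  [[-147, 137, 0], [0, 0, -0.912], 85],
  [[-147, 137, 0], [0, 0, -0.912], 85],
  [[-147, 137, 0], [0, 0, -0.912], 85],
  [[-147, 137, 0], [0, 0, -0.912], 85],
  [[-147, 137, 0], [0, 0, -0.912], 85],
])

```text
clock: 12.07
tcp_pos: [0.576, 0.1797, 0.2007]
orientation: [0.001, 0.799, -0.602, -0.001]
wrist_force: [0.8, -0.4, 0.2]
finger_gap: 0.0851
grip_force: 0.0
```

step_arm([
  [[0, 0, 20], [0, 0.698, 0], 85],
  [[0, 0, 40], [0, 0.698, 0], 85],
  [[0, 0, 60], [0, 0.698, 0], 85],
  [[0, 0, 80], [0, 0.698, 0], 85],
  [[0, 0, 100], [0, 0.698, 0], 85],
  [[0, 0, 100], [0, 0.698, 0], 85],
  [[0, 0, 100], [0, 0.698, 0], 85],
  [[0, 0, 100], [0, 0.698, 0], 85],
])

```text
clock: 12.73
tcp_pos: [0.5757, 0.1791, 0.0999]
orientation: [0.208, 0.749, -0.567, 0.271]
wrist_force: [0.1, 0.1, 0.6]
finger_gap: 0.0847
grip_force: 0.0
```

```bash
python3 -c "
from h import *
togo([.582,.173,.088],196,40)
togo([.600,.111,.0115],196,40)"
```

```text
tcp [0.5757 0.1791 0.0999] j [ 0.52  0.6   0.05  1.22 -0.67 -1.26] F [0.1 0.1 0.6]
shift mm [-1.9 -4.5 14. ] turn [ 0.007  0.001 -0.001] grasp z dir [ 0.177 -0.618 -0.766]
tcp [0.5757 0.1791 0.0999] j [ 0.52  0.6   0.05  1.22 -0.67 -1.26] F [0.1 0.1 0.6]
shift mm [ -1.5  -5.4 114.1] turn [ 0.007  0.001 -0.001] grasp z dir [ 0.177 -0.618 -0.766]
```

step_arm([
  [[-2, -5, 30], [0, 0, 0], 85],
  [[-2, -5, 60], [0, 0, 0], 85],
  [[-2, -5, 85], [0, 0, 0], 85],
  [[-2, -5, 100], [0, 0, 0], 85],
  [[-2, -5, 108], [0, 0, 0], 85],
  [[-2, -5, 112], [0, 0, 0], 85],
  [[-2, -5, 112], [0, 0, 0], 85],
  [[-2, -5, 112], [0, 0, 0], 75],
])

```text
clock: 13.4
tcp_pos: [0.6016, 0.1119, 0.0169]
orientation: [0.206, 0.748, -0.569, 0.273]
wrist_force: [-0.9, -0.5, -0.6]
finger_gap: 0.0757
grip_force: 0.0
```

step_arm([
  [[0, 0, 0], [0, 0, 0], 40],
  [[0, 0, 0], [0, 0, 0], 40],
  [[0, 0, 0], [0, 0, 0], 40],
  [[0, 0, 0], [0, 0, 0], 40],
  [[0, 0, 0], [0, 0, 0], 40],
])

```text
clock: 13.82
tcp_pos: [0.6009, 0.1123, 0.0157]
orientation: [0.206, 0.748, -0.568, 0.273]
wrist_force: [0.2, 1.0, 1.6]
finger_gap: 0.0401
grip_force: 0.5
```

Run:
```python
from h import *
snap('side','p1');t=snap('top','p1t')
S=telemetry.get_state();print(S)
```

```text
{'clock': 13.9167, 'joint_pos': array([ 0.40458159,  0.6275537 , -0.12982229,  0.92318092, -0.6906799 ,
       -1.39830142]), 'qvel': array([-0.00313812, -0.00077478, -0.00212636, -0.00096334,  0.00013657,
        0.00075188]), 'tau': array([-4.00561513e-01, -5.73544228e+01,  2.27709889e+01,  1.21425256e+00,
       -2.05405533e+00, -5.17015214e-03]), 'tcp_pos': array([0.60089496, 0.11217329, 0.01565243]), 'orientation': array([ 0.20649017,  0.74833246, -0.56840638,  0.27253353]), 'wrist_force': array([-0.26640735, -0.2043034 ,  1.15209963]), 'ft_torque': array([0.51898238, 0.03578037, 0.06717402]), 'grip_force': 0.6524967402219772, 'finger_gap': 0.0402943674128562}
```

step_arm([
  [[0, 0, 0], [0, 0, 0], 25],
  [[0, 0, 0], [0, 0, 0], 25],
  [[0, 0, 0], [0, 0, 0], 25],
])

```text
clock: 14.17
tcp_pos: [0.6022, 0.1136, 0.0178]
orientation: [0.205, 0.748, -0.568, 0.274]
wrist_force: [-3.2, 8.6, 12.6]
finger_gap: 0.0248
grip_force: 7.8
```

Run:
```python
from h import *
snap('side','p2');snap('top','p2t')
for f in('s0','p1','p2','t0','p1t','p2t'):
    h=cv2.cvtColor(cv2.imread(f'pics/{f}.png'),cv2.COLOR_BGR2HSV)
    m=(((h[:,:,0]<8)|(h[:,:,0]>172))&(h[:,:,1]>170)&(h[:,:,2]>70)).astype(np.uint8)
    n,l,st,ce=cv2.connectedComponentsWithStats(m)
    print(f,[(st[i].tolist(),ce[i].round(1).tolist()) for i in range(1,n) if st[i][4]>100 and 170<ce[i][1]<260])
S=telemetry.get_state();print(S['finger_gap'],S['grip_force'])
```

```text
s0 [([300, 203, 28, 29, 394], [315.8, 217.6])]
p1 [([300, 203, 28, 29, 390], [315.6, 217.7])]
p2 [([301, 203, 28, 29, 375], [317.2, 217.3])]
t0 [([241, 200, 36, 21, 409], [257.6, 209.4])]
p1t [([240, 200, 37, 20, 420], [257.6, 209.5])]
p2t [([241, 198, 37, 21, 401], [258.4, 208.2])]
0.025054181298838744 7.731217592954636
```

Run:
```python
from h import *
s=cv2.imread('pics/p1.png');t=cv2.imread('pics/p1t.png');S=cv2.imread('pics/p2.png')
s0=cv2.imread('pics/s0.png')
f=lambda im,r,c:cv2.resize(im[r:r+75,c:c+100],(400,300),interpolation=cv2.INTER_CUBIC)
c=np.vstack([np.hstack([f(s,165,260),f(S,165,260)]),np.hstack([f(t,180,190),f(s0,165,260)])])
for p in([.6234,.0305,.03],[.5925,.1371,.03],[.601,.112,.0157],[.596,.125,.03]):
    print(((proj('side',p)-[260,165])*4).round(),((proj('top',p)-[190,180])*4).round())
cv2.imwrite('pics/last.png',c)
```

```text
[234. 232.] [337. 124.]
[102. 147.] [107. 182.]
[135. 185.] [166. 172.]
[116. 156.] [133. 175.]
```

View pics/last.png

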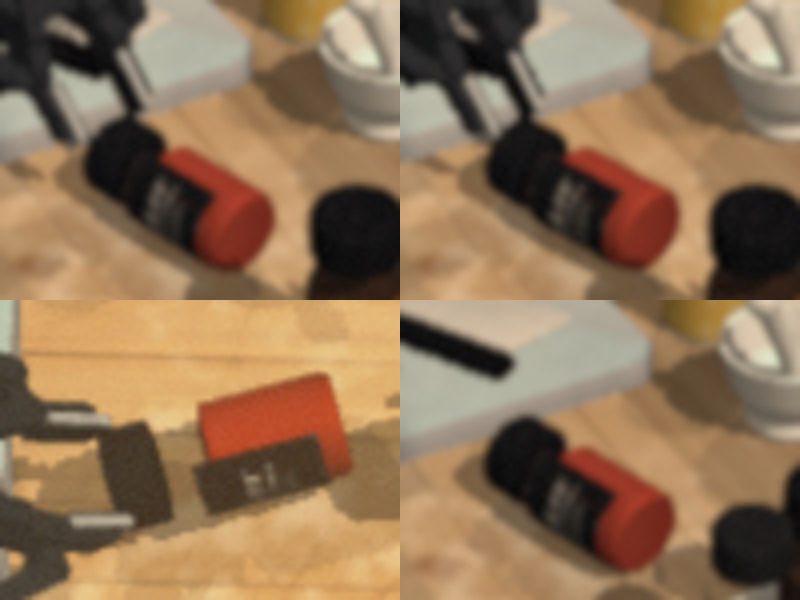

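The view shows both fingertips stopping just past the cap's end face (top crop ~(123,470), side ~(117,120)), so they aren't around the cap. The jar moved only ~2 mm. I'll triangulate the tips.

Run:
```python
from h import *
S=telemetry.get_state();q=S['orientation'];C=R.from_quat([q[1],q[2],q[3],q[0]])
tcp=np.array([.6009,.1122,.0157])
for a,b in(((85,138),(135,221)),((150,103),(112,121)),((117,120),(123,171))):
    o1,d1=ray('side',a[0]/4+260,a[1]/4+165);o2,d2=ray('top',b[0]/4+190,b[1]/4+180)
    st=np.linalg.lstsq(np.c_[d1,-d2],o2-o1,rcond=None)[0]
    p,r=o1+st[0]*d1,o2+st[1]*d2
    print(p.round(4),r.round(4),'tool mm',(1e3*C.inv().apply((p+r)/2-tcp)).round(1))
```

```text
[0.5746 0.1168 0.0559] [0.5698 0.1182 0.0553] tool mm [ 15.8  26.  -38.9]
[0.6214 0.13   0.0555] [0.6162 0.1316 0.0546] tool mm [ 15.2 -22.4 -38.5]
[0.5976 0.1236 0.0559] [0.5928 0.1251 0.0552] tool mm [ 15.5   2.  -39.1]
```

I now see that the real fingertips sit about 36 mm behind the reported TCP. That also explains the earlier grips on the caps (40.2 and 41.8 mm). Open, advance along the tool, then close.

step_arm([
  [[0, 0, -4], [0, 0, 0], 85],
  [[0, 0, -4], [0, 0, 0], 85],
  [[0, 0, -4], [0, 0, 0], 85],
  [[0, 0, -4], [0, 0, 0], 85],
  [[-3, -1, 8], [0, 0, 0], 85],
  [[-3, -1, 16], [0, 0, 0], 85],
])

```text
clock: 14.77
tcp_pos: [0.6036, 0.1041, 0.0002]
orientation: [0.207, 0.748, -0.568, 0.272]
wrist_force: [-0.5, 0.7, -0.8]
finger_gap: 0.0848
grip_force: 0.0
```

step_arm([
  [[0, 0, 5], [0, 0, 0], 85],
  [[0, 0, 10], [0, 0, 0], 85],
  [[0, 0, 14], [0, 0, 0], 85],
  [[0, 0, 14], [0, 0, 0], 85],
])

```text
clock: 15.1
tcp_pos: [0.6057, 0.0948, -0.0103]
orientation: [0.207, 0.748, -0.569, 0.272]
wrist_force: [-1.0, -0.4, 0.0]
finger_gap: 0.0848
grip_force: 0.0
```

step_arm([
  [[0, 0, 0], [0, 0, 0], 60],
  [[0, 0, 0], [0, 0, 0], 44],
  [[0, 0, 0], [0, 0, 0], 44],
  [[0, 0, 0], [0, 0, 0], 44],
  [[0, 0, 0], [0, 0, 0], 44],
])

```text
clock: 15.52
tcp_pos: [0.6066, 0.096, -0.0087]
orientation: [0.206, 0.748, -0.568, 0.273]
wrist_force: [-0.1, 1.8, 3.7]
finger_gap: 0.0471
grip_force: 91.8
```

step_arm([
  [[13, 0, -15], [0, 0, 0], 44],
  [[26, 0, -31], [0, 0, 0], 44],
  [[50, 0, -60], [0, 0, 0], 44],
  [[75, 0, -90], [0, 0, 0], 44],
  [[100, 0, -119], [0, 0, 0], 44],
  [[100, 0, -119], [0, 0, 0], 44],
])

```text
clock: 16.02
tcp_pos: [0.61, 0.0968, 0.1544]
orientation: [0.202, 0.747, -0.57, 0.276]
wrist_force: [1.8, -0.0, -1.0]
finger_gap: 0.0474
grip_force: 92.9
```

```bash
cat >> h.py <<'E'
def goP(P,ydeg,tilt,b=.046):
    a=np.radians(ydeg);y=np.array([np.cos(a),np.sin(a),0]);z=np.array([0,0,-1.]);x=np.cross(y,z)
    tz=R.from_rotvec(y*np.radians(tilt)).apply(z)
    togo(np.array(P)+b*tz,ydeg,tilt)
E
python3 - <<'E'
from h import *
s=snap('side','l1');t=snap('top','l1t')
for f in('l1','l1t'):
    h=cv2.cvtColor(cv2.imread(f'pics/{f}.png'),cv2.COLOR_BGR2HSV)
    m=(((h[:,:,0]<8)|(h[:,:,0]>172))&(h[:,:,1]>170)&(h[:,:,2]>70)).astype(np.uint8)
    n,l,st,ce=cv2.connectedComponentsWithStats(m)
    print(f,[(st[i].tolist(),ce[i].round(1).tolist()) for i in range(1,n) if st[i][4]>100 and 120<ce[i][1]<300])
    if f=='l1':
        u,v=ce[1+np.argmax(st[1:,4])]
for p in([.6136,.0641,.04],[.6136,.0641,.195]): print(proj('side',p).round(1),proj('top',p).round(1))
goP([.55,.10,.20],196,40); goP([.55,.10,.20],196,-50); goP([.55,.1,.2],90,-50)
S=telemetry.get_state();print(S['finger_gap'],S['grip_force'])
E
```

```text
l1 [([96, 124, 23, 25, 112], [106.7, 135.2]), ([300, 138, 31, 31, 472], [318.2, 154.0])]
l1t [([228, 171, 43, 23, 608], [248.6, 182.5])]
[307.6 212.5] [255.7 214.5]
[305.1 151.4] [245.2 192.4]
tcp [0.6072 0.0963 0.1477] j [ 0.38  0.49  0.    1.16 -0.69 -1.43] F [-0.1  0.1 -2.7]
shift mm [19.3 53.8 -6.4] turn [ 0.002  0.002 -0.009] grasp z dir [ 0.177 -0.618 -0.766]
tcp [0.6072 0.0963 0.1477] j [ 0.38  0.49  0.    1.16 -0.69 -1.43] F [-0.1  0.1 -2.7]
shift mm [-26.8  54.3 -52.4] turn [-0.006 -1.569 -0.008] grasp z dir [-0.211  0.736 -0.643]
tcp [0.6072 0.0963 0.1477] j [ 0.38  0.49  0.    1.16 -0.69 -1.43] F [-0.1  0.1 -2.7]
shift mm [  7.4  20.1 -23.6] turn [ 0.172 -1.064  1.98 ] grasp z dir [ 0.766 -0.    -0.643]
0.04681634583753276 92.84441828727722
```

step_arm([
  [[-10, 20, -20], [0, -0.12, 0], 44],
  [[-20, 40, -40], [0, -0.24, 0], 44],
  [[-27, 54, -52], [0, -0.36, 0], 44],
  [[-27, 54, -52], [0, -0.48, 0], 44],
  [[-27, 54, -52], [0, -0.6, 0], 44],
  [[-27, 54, -52], [0, -0.72, 0], 44],
  [[-27, 54, -52], [0, -0.84, 0], 44],
  [[-27, 54, -52], [0, -0.96, 0], 44],
])

```text
clock: 16.78
tcp_pos: [0.5392, 0.1334, 0.168]
orientation: [-0.081, 0.789, -0.599, -0.106]
wrist_force: [-0.1, 0.0, -2.8]
finger_gap: 0.0471
grip_force: 92.9
```

step_arm([
  [[0, 0, 0], [0, -0.12, 0], 44],
  [[0, 0, 0], [0, -0.24, 0], 44],
  [[0, 0, 0], [0, -0.36, 0], 44],
  [[0, 0, 0], [0, -0.48, 0], 44],
  [[0, 0, 0], [0, -0.6, 0], 44],
  [[0, 0, 0], [0, -0.61, 0], 44],
  [[0, 0, 0], [0, -0.61, 0], 44],
])

```text
clock: 17.37
tcp_pos: [0.5385, 0.132, 0.1637]
orientation: [-0.254, 0.719, -0.55, -0.34]
wrist_force: [0.1, -0.7, -1.7]
finger_gap: 0.0469
grip_force: 93.0
```

Run:
```python
from h import *
goP([.55,.10,.20],196,-50); goP([.55,.1,.2],143,-50);goP([.55,.1,.2],90,-50)
S=telemetry.get_state();print(S['finger_gap'],S['grip_force'])
```

```text
tcp [0.5385 0.132  0.1637] j [-0.32  0.64  0.12  1.64  0.69 -2.37] F [ 0.1 -0.7 -1.7]
shift mm [-6.  -2.2 -3.3] turn [-0.002  0.003 -0.013] grasp z dir [-0.211  0.736 -0.643]
tcp [0.5385 0.132  0.1637] j [-0.32  0.64  0.12  1.64  0.69 -2.37] F [ 0.1 -0.7 -1.7]
shift mm [  2.6 -30.5 -14. ] turn [ 0.707 -0.001  0.581] grasp z dir [ 0.461  0.612 -0.643]
tcp [0.5385 0.132  0.1637] j [-0.32  0.64  0.12  1.64  0.69 -2.37] F [ 0.1 -0.7 -1.7]
shift mm [ 22.3 -36.5 -37.7] turn [ 1.415 -0.006  1.176] grasp z dir [ 0.766 -0.    -0.643]
0.04686992146344417 92.95095205307007
```

Run:
```python
from h import *
goP([.552,.01,.20],143,-50)
```

```text
tcp [0.5385 0.132  0.1637] j [-0.32  0.64  0.12  1.64  0.69 -2.37] F [ 0.1 -0.7 -1.7]
shift mm [ 58.6  -8.5 -80.9] turn [ 0.707 -0.001  0.581] grasp z dir [ 0.461  0.612 -0.643]
```

step_arm([
  [[8, -1, -10], [0.09, 0, 0.074], 44],
  [[16, -2, -20], [0.18, 0, 0.148], 44],
  [[24, -3, -30], [0.27, 0, 0.222], 44],
  [[32, -4, -42], [0.36, 0, 0.296], 44],
  [[40, -6, -54], [0.45, 0, 0.37], 44],
  [[50, -7, -68], [0.54, 0, 0.444], 44],
  [[58, -8, -80], [0.63, 0, 0.518], 44],
  [[58, -8, -80], [0.707, 0, 0.581], 44],
])

```text
clock: 18.03
tcp_pos: [0.5749, 0.039, 0.1778]
orientation: [0.383, -0.405, 0.81, 0.182]
wrist_force: [0.2, -0.8, -1.9]
finger_gap: 0.0471
grip_force: 93.4
```

Run:
```python
from h import *
goP([.562,-.083,.20],90,-50)
```

```text
tcp [0.5749 0.039  0.1778] j [-0.55  0.13 -0.55  0.76  0.87 -1.42] F [ 0.2 -0.8 -1.9]
shift mm [ 60.2 -91.5 -58.6] turn [0.697 0.01  0.601] grasp z dir [ 0.766 -0.    -0.643]
```

step_arm([
  [[8, -11, -8], [0.09, 0, 0.075], 44],
  [[16, -22, -15], [0.18, 0, 0.15], 44],
  [[24, -34, -22], [0.27, 0, 0.225], 44],
  [[32, -46, -30], [0.36, 0, 0.3], 44],
  [[40, -58, -38], [0.45, 0, 0.375], 44],
  [[50, -74, -48], [0.54, 0, 0.45], 44],
  [[60, -91, -58], [0.63, 0.01, 0.53], 44],
  [[60, -91, -58], [0.697, 0.01, 0.601], 44],
])

```text
clock: 18.7
tcp_pos: [0.597, -0.0818, 0.1706]
orientation: [0.423, 0.001, 0.906, 0.001]
wrist_force: [0.6, -0.4, -2.0]
finger_gap: 0.0471
grip_force: 93.4
```

Run:
```python
from h import *
goP([.562,-.083,.20],90,-50)
s=snap('side','w1');t=snap('top','w1t')
for f,c in(('w1','side'),('w1t','top')):
    h=cv2.cvtColor(cv2.imread(f'pics/{f}.png'),cv2.COLOR_BGR2HSV)
    m=(((h[:,:,0]<8)|(h[:,:,0]>172))&(h[:,:,1]>150)&(h[:,:,2]>60)).astype(np.uint8)
    n,l,st,ce=cv2.connectedComponentsWithStats(m)
    for i in range(1,n):
        if st[i][4]>60 and 150<ce[i][1]<330 and 200<ce[i][0]<430:
            r=cv2.minAreaRect(np.argwhere(l==i)[:,::-1].astype(np.float32));print(f,st[i],np.round(r[0],1),np.round(r[1],1),r[2],np.round(cv2.boxPoints(r)).tolist())
for z in (.1,.17):print(proj('side',[.562,-.083,z]).round(1))
g=np.array([proj('side',[.562,-.083,z]) for z in(.1,.17)]);print('vertical dir deg',np.degrees(np.arctan2(*(g[1]-g[0])[::-1])))
```

```text
tcp [ 0.597  -0.0818  0.1706] j [-0.47 -0.15 -0.98 -0.07  0.35 -0.31] F [ 0.6 -0.4 -2. ]
shift mm [ 0.  -1.2  0.3] turn [ 0.     0.001 -0.002] grasp z dir [ 0.766 -0.    -0.643]
w1 [305 207  27  40 917] [318.3 226.8] [38.4 25.8] 86.42366790771484 [[304.0, 208.0], [330.0, 207.0], [332.0, 245.0], [307.0, 247.0]]
w1t [334 239  18  11  74] [343.6 245.6] [ 6.9 18.8] 66.37062072753906 [[334.0, 246.0], [351.0, 239.0], [354.0, 245.0], [336.0, 253.0]]
[317.1 237.3]
[316.4 207.8]
vertical dir deg -91.44690945662042
```

step_arm([
  [[10, 0, 8], [0, 0, 0], 44],
  [[20, 0, 16], [0, 0, 0], 44],
  [[30, 0, 25], [0, 0, 0], 44],
  [[38, 0, 32], [0, 0, 0], 44],
  [[38, 0, 32], [0, 0, 0], 44],
])

```text
clock: 19.22
tcp_pos: [0.6028, -0.0817, 0.1229]
orientation: [0.415, -0.004, 0.91, 0.006]
wrist_force: [-0.9, 0.8, -1.2]
finger_gap: 0.0476
grip_force: 93.4
```

Run:
```python
from h import *
goP([.562,-.083,.15],90,-50)
s=snap('side','w2');t=snap('top','w2t')
h=cv2.cvtColor(cv2.imread('pics/w2.png'),cv2.COLOR_BGR2HSV)
m=(((h[:,:,0]<8)|(h[:,:,0]>172))&(h[:,:,1]>150)&(h[:,:,2]>60)).astype(np.uint8)
n,l,st,ce=cv2.connectedComponentsWithStats(m)
for i in range(1,n):
    if st[i][4]>200 and 150<ce[i][1]<330 and 250<ce[i][0]<430:
        q=np.argwhere(l==i); print(st[i],ce[i].round(1))
        for r in range(st[i][1],st[i][1]+st[i][3],4): print(r,q[q[:,0]==r][:,1].min(),q[q[:,0]==r][:,1].max(),end='; ')
print()
for x in(.556,.562,.568):
    print(x,[ (round(z,3),proj('side',[x-.45*.027,-.082-.89*.027,z]).round(1).tolist()) for z in(.04,.05,.06)], proj('side',[x,-.082,.08]).round(1))
```

```text
tcp [ 0.6028 -0.0817  0.1229] j [-0.47 -0.04 -1.03 -0.21  0.36 -0.32] F [-0.9  0.8 -1.2]
shift mm [ 5.5 -1.3 -2.6] turn [ 0.014 -0.016  0.003] grasp z dir [ 0.766 -0.    -0.643]
[308 226  26  37 817] [321.3 244.6]
226 331 331; 230 308 333; 234 309 333; 238 309 333; 242 309 333; 246 309 333; 250 310 333; 254 310 333; 258 311 332; 262 315 327; 
0.556 [(0.04, [314.9, 270.6]), (0.05, [314.8, 266.8]), (0.06, [314.7, 263.1])] [314.3 245.9]
0.562 [(0.04, [317.7, 269.5]), (0.05, [317.6, 265.8]), (0.06, [317.5, 262.0])] [317.1 244.9]
0.568 [(0.04, [320.4, 268.5]), (0.05, [320.3, 264.8]), (0.06, [320.3, 261.0])] [319.9 243.9]
```

step_arm([
  [[-5, 1, 6], [0, 0, 0], 44],
  [[-9, 1, 14], [0, 0, 0], 44],
  [[-13, 2, 25], [0, 0, 0], 44],
  [[-15, 3, 35], [0.01, -0.01, 0], 44],
  [[-18, 4, 46], [0.01, -0.016, 0], 44],
  [[-21, 4, 56], [0.01, -0.016, 0], 44],
  [[-24, 5, 63], [0.01, -0.016, 0], 44],
  [[-26, 5, 66], [0.01, -0.016, 0], 44],
])

```text
clock: 19.98
tcp_pos: [0.6719, -0.0775, 0.1007]
orientation: [0.424, -0.001, 0.906, -0.0]
wrist_force: [-5.2, -0.4, 5.9]
finger_gap: 0.0466
grip_force: 94.3
```

```bash
cat > red.py <<'E'
from h import *
import sys
goP([float(a) for a in sys.argv[1:4]],90,-50)
s=snap('side','w_'+sys.argv[4]);t=snap('top','wt_'+sys.argv[4])
h=cv2.cvtColor(s[:,:,::-1].copy(),cv2.COLOR_BGR2HSV)
m=(((h[:,:,0]<8)|(h[:,:,0]>172))&(h[:,:,1]>150)&(h[:,:,2]>60)).astype(np.uint8)
n,l,st,ce=cv2.connectedComponentsWithStats(m)
for i in range(1,n):
    if st[i][4]>200 and 150<ce[i][1]<330 and 250<ce[i][0]<430:
        q=np.argwhere(l==i); print(st[i],ce[i].round(1))
        for r in range(st[i][1],st[i][1]+st[i][3],4): print(r,q[q[:,0]==r][:,1].min(),q[q[:,0]==r][:,1].max(),end='; ')
S=telemetry.get_state();print(S['finger_gap'],S['grip_force'])
E
python3 red.py .637 -.0767 .128 1
```

```text
tcp [ 0.6719 -0.0775  0.1007] j [-0.38  0.14 -0.95 -0.36  0.29 -0.25] F [-5.2 -0.4  5.9]
shift mm [1.6 0.8 1.7] turn [0.001 0.003 0.003] grasp z dir [ 0.766 -0.    -0.643]
[338 223  27  36 812] [351.3 240.4]
223 362 363; 227 338 364; 231 339 364; 235 339 364; 239 339 364; 243 339 363; 247 339 363; 251 340 363; 255 341 360; 0.046834181515613735 93.94834756851196
```

Run:
```python
from h import *
for x in(.628,.633,.638,.643):
    print(x,[ (z,proj('side',[x-.45*.027,-.077-.89*.027,z]).round(1).tolist()) for z in(.02,.03,.04)], proj('side',[x,-.077,.06]).round(1))
print('stop front-top edge mid',proj('side',[.6035,-.08,.024]),proj('side',[.602,-.108,.024]))
```

```text
0.628 [(0.02, [345.7, 264.0]), (0.03, [345.8, 260.4]), (0.04, [345.9, 256.8])] [345.3 240.3]
0.633 [(0.02, [347.8, 263.2]), (0.03, [347.9, 259.6]), (0.04, [348.1, 256.0])] [347.5 239.5]
0.638 [(0.02, [350.0, 262.4]), (0.03, [350.1, 258.8]), (0.04, [350.2, 255.1])] [349.6 238.7]
0.643 [(0.02, [352.1, 261.5]), (0.03, [352.2, 258.0]), (0.04, [352.4, 254.3])] [351.8 238. ]
stop front-top edge mid [335.25820917 258.32693093] [341.45714204 267.01507004]
```

step_arm([
  [[6, 0, 5], [0, 0, 0], 44],
  [[11, 0, 9], [0, 0, 0], 44],
  [[15, 0, 13], [0, 0, 0], 44],
  [[18, 0, 15], [0, 0, 0], 44],
  [[18, 0, 15], [0, 0, 0], 44],
])

```text
clock: 20.5
tcp_pos: [0.6867, -0.0795, 0.0991]
orientation: [0.442, -0.007, 0.897, -0.003]
wrist_force: [-6.1, 8.2, 46.2]
finger_gap: 0.0469
grip_force: 100.5
```

```bash
python3 red.py .637 -.0767 .105 2
```

```text
tcp [ 0.6867 -0.0795  0.0991] j [-0.38  0.18 -0.97 -0.46  0.3  -0.25] F [-6.1  8.2 46.2]
shift mm [27.5  3.2  2.9] turn [0.001 0.044 0.016] grasp z dir [ 0.766 -0.    -0.643]
[341 224  29  35 786] [353.9 240.2]
224 358 360; 228 342 369; 232 342 368; 236 341 367; 240 341 366; 244 341 365; 248 341 365; 252 341 364; 256 346 358; 0.04685987587525709 100.50311856820713
```

step_arm([
  [[-18, 2, -15], [0, 0, 0], 44],
  [[-22, 4, -18], [0, 0, 0], 44],
  [[-22, 4, -18], [0, 0, 0], 44],
  [[-22, 4, -18], [0, 0, 0], 44],
])

```text
clock: 20.93
tcp_pos: [0.6695, -0.0727, 0.1039]
orientation: [0.422, -0.001, 0.906, 0.001]
wrist_force: [-1.0, -0.8, -1.0]
finger_gap: 0.047
grip_force: 96.9
```

```bash
python3 red.py .637 -.0757 .130 3
python3 - <<'E'
from h import *
t=cv2.imread('pics/t0.png')
# rim profile rows across wide tray
g=cv2.cvtColor(t,cv2.COLOR_BGR2GRAY)
for r in(140,148,215,220):print(r,list(zip(range(306,354),g[r,306:354])) if 0 else g[r,306:354].tolist())
E
```

```text
tcp [ 0.6695 -0.0727  0.1039] j [-0.37  0.12 -0.95 -0.34  0.28 -0.24] F [-1.  -0.8 -1. ]
shift mm [ 0.9 -3.   4.4] turn [ 0.002 -0.001  0.001] grasp z dir [ 0.766 -0.    -0.643]
[331 222  30  34 803] [344.8 238. ]
222 335 351; 226 334 360; 230 333 359; 234 332 358; 238 332 357; 242 332 356; 246 332 356; 250 333 355; 254 336 349; 0.04712865372871605 96.9171316884978
140 [127, 131, 131, 140, 189, 207, 188, 186, 186, 187, 187, 185, 185, 188, 192, 195, 191, 187, 168, 129, 113, 151, 180, 183, 150, 133, 129, 127, 127, 126, 110, 105, 112, 125, 118, 114, 173, 209, 184, 169, 155, 159, 166, 168, 167, 166, 166, 167]
148 [122, 119, 121, 121, 167, 206, 186, 184, 190, 188, 188, 166, 154, 151, 176, 204, 211, 209, 204, 160, 109, 112, 182, 203, 192, 166, 146, 128, 121, 119, 140, 148, 147, 148, 145, 131, 131, 181, 193, 171, 158, 154, 155, 155, 155, 157, 154, 163]
215 [123, 123, 121, 126, 128, 127, 127, 125, 140, 141, 132, 124, 126, 124, 121, 86, 67, 70, 82, 90, 90, 90, 84, 78, 74, 71, 70, 69, 71, 74, 70, 76, 78, 92, 96, 91, 108, 120, 125, 122, 117, 116, 168, 201, 184, 167, 165, 161]
220 [126, 122, 126, 126, 126, 126, 128, 125, 130, 142, 142, 131, 127, 126, 128, 127, 123, 118, 97, 77, 69, 62, 63, 61, 70, 66, 65, 67, 69, 68, 68, 77, 96, 115, 128, 130, 130, 133, 132, 119, 106, 101, 147, 158, 158, 158, 154, 155]
```

Run:
```python
from h import *
a=onz('top',327.1,144,.03);b=onz('top',331.85,215,.03);print('rim mids',a.round(4),b.round(4))
d=(a-b)/(a-b)[0];print('slope',d[1].round(4),'lane y at x .637:',(b+d*(.637-b[0]))[1].round(4),'at .62',(b+d*(.62-b[0]))[1].round(4))
for f in('wt_3','wt_1','l1t'):
    h=cv2.cvtColor(cv2.imread(f'pics/{f}.png'),cv2.COLOR_BGR2HSV)
    n,l,st,ce=cv2.connectedComponentsWithStats(cv2.inRange(h,(50,120,40),(80,255,255)))
    for i in range(1,n):
        if st[i][4]>60: print(f,st[i],onz('top',*ce[i],.109).round(4))
g=cv2.cvtColor(cv2.imread('pics/t0.png'),cv2.COLOR_BGR2GRAY)
for r in(145,190,218):print(r,g[r,388:430].tolist())
```

```text
rim mids [ 0.7596 -0.0661  0.03  ] [ 0.619  -0.0782  0.03  ]
slope 0.0865 lane y at x .637: -0.0767 at .62 -0.0781
wt_3 [405 193  23  23 408] [ 0.6251 -0.2219  0.109 ]
wt_3 [200 343  34  37 680] [0.3496 0.1045 0.109 ]
wt_1 [405 193  23  23 407] [ 0.6251 -0.2219  0.109 ]
wt_1 [201 343  32  37 697] [0.3492 0.1045 0.109 ]
l1t [405 193  23  23 401] [ 0.6254 -0.2222  0.109 ]
l1t [ 198  343   38   38 1100] [0.3504 0.1081 0.109 ]
145 [117, 117, 117, 116, 109, 115, 168, 204, 159, 135, 151, 174, 174, 185, 190, 190, 181, 153, 111, 101, 148, 141, 127, 128, 129, 127, 126, 122, 123, 122, 122, 112, 103, 107, 166, 206, 178, 158, 156, 155, 152, 149]
190 [123, 123, 121, 114, 118, 173, 209, 201, 190, 162, 149, 152, 169, 189, 193, 192, 164, 114, 107, 182, 171, 151, 144, 122, 115, 119, 131, 143, 147, 151, 150, 120, 107, 132, 183, 188, 168, 157, 154, 155, 158, 161]
218 [118, 118, 113, 110, 133, 139, 99, 63, 54, 52, 53, 54, 53, 52, 54, 52, 51, 53, 50, 55, 52, 56, 54, 54, 54, 51, 54, 50, 53, 53, 55, 62, 81, 135, 192, 171, 148, 146, 143, 145, 144, 144]
```

Base of the jar caught at wall-top height (~30 mm), and it pivoted ~7° in the grip. I'll set it down in the free spot where it lay and regrasp vertically, as with the other two.

step_arm([
  [[-19, 0, -16], [0, 0, 0], 44],
  [[-38, 0, -32], [0, 0, 0], 44],
  [[-58, 0, -48], [0, 0, 0], 44],
  [[-80, 0, -67], [0, 0, 0], 44],
  [[-80, 30, -67], [0, 0, 0], 44],
  [[-80, 70, -67], [0, 0, 0], 44],
  [[-80, 105, -67], [0, 0, 0], 44],
  [[-80, 133, -67], [0, 0, 0], 44],
])

```text
clock: 21.7
tcp_pos: [0.6687, 0.0616, 0.2063]
orientation: [0.421, -0.001, 0.907, 0.001]
wrist_force: [0.2, 0.1, -2.8]
finger_gap: 0.0472
grip_force: 96.8
```

step_arm([
  [[19, 0, 16], [0, -0.05, 0], 44],
  [[38, 0, 32], [0, -0.1, 0], 44],
  [[58, 0, 48], [0, -0.12, 0], 44],
  [[77, 0, 64], [0, -0.12, 0], 44],
  [[77, 0, 64], [0, -0.12, 0], 44],
  [[77, 0, 64], [0, -0.12, 0], 44],
])

```text
clock: 22.2
tcp_pos: [0.6838, 0.0621, 0.112]
orientation: [0.465, -0.0, 0.885, -0.0]
wrist_force: [0.6, -0.4, -1.7]
finger_gap: 0.0468
grip_force: 96.7
```

```bash
python3 red.py .637 .06 .130 4
python3 - <<'E'
from h import *
for x in(.62,.63,.64):
    print(x,[ (z,proj('side',[x-.45*.027,.06-.89*.027,z]).round(1).tolist()) for z in(.0,.015,.03)])
E
```

```text
tcp [0.6838 0.0621 0.112 ] j [-0.04  0.17 -1.03 -0.6   0.04 -0.03] F [ 0.6 -0.4 -1.7]
shift mm [16.1 -2.1 -3. ] turn [0.    0.094 0.001] grasp z dir [ 0.766 -0.    -0.643]
[310 182  23  34 652] [320.5 198.1]
182 319 319; 186 310 332; 190 310 331; 194 310 331; 198 310 331; 202 310 330; 206 310 330; 210 311 330; 214 315 325; 0.04702144340182626 96.66340132111242
0.62 [(0.0, [311.5, 234.3]), (0.015, [311.3, 229.1]), (0.03, [311.2, 223.8])]
0.63 [(0.0, [315.5, 232.9]), (0.015, [315.4, 227.7]), (0.03, [315.2, 222.5])]
0.64 [(0.0, [319.5, 231.5]), (0.015, [319.3, 226.3]), (0.03, [319.2, 221.1])]
```

step_arm([
  [[-3, 0, 14], [0, 0.03, 0], 44],
  [[-2, 0, 22], [0, 0.05, 0], 44],
  [[7, 0, 28], [0, 0.05, 0], 44],
  [[14, 0, 34], [0, 0.05, 0], 44],
  [[19, 0, 37], [0, 0.05, 0], 44],
  [[22, 0, 39], [0, 0.05, 0], 44],
  [[22, 0, 39], [0, 0.05, 0], 44],
])

```text
clock: 22.88
tcp_pos: [0.7043, 0.062, 0.0758]
orientation: [0.445, -0.0, 0.895, -0.0]
wrist_force: [-0.2, 0.5, -1.4]
finger_gap: 0.0473
grip_force: 96.7
```

```bash
python3 red.py .657 .06 .09 5
python3 - <<'E'
from h import *
for x in(.65,.66,.67):
    print(x,[ (z,proj('side',[x-.45*.027,.06-.89*.027,z]).round(1).tolist()) for z in(.0,.015,.03)])
E
```

```text
tcp [0.7043 0.062  0.0758] j [-0.04  0.27 -0.97 -0.6   0.03 -0.03] F [-0.2  0.5 -1.4]
shift mm [19.5 -2.  -0.3] turn [-0.     0.05   0.001] grasp z dir [ 0.766 -0.    -0.643]
[318 193  23  33 626] [328.3 208.4]
193 328 330; 197 319 340; 201 318 339; 205 318 338; 209 318 338; 213 318 338; 217 318 337; 221 319 337; 225 327 328; 0.046615442825836385 96.70061292339719
0.65 [(0.0, [323.4, 230.1]), (0.015, [323.3, 225.0]), (0.03, [323.2, 219.7])]
0.66 [(0.0, [327.3, 228.7]), (0.015, [327.3, 223.6]), (0.03, [327.2, 218.3])]
0.67 [(0.0, [331.2, 227.4]), (0.015, [331.2, 222.2]), (0.03, [331.2, 217.0])]
```

step_arm([
  [[3, 0, 2], [0, 0, 0], 44],
  [[5, 0, 4], [0, 0, 0], 44],
  [[7, 0, 5], [0, 0, 0], 44],
  [[8, 0, 6], [0, 0, 0], 44],
  [[8, 0, 6], [0, 0, 0], 44],
], grip_force=40)

```text
clock: 23.4
tcp_pos: [0.7099, 0.0614, 0.0733]
orientation: [0.452, -0.0, 0.892, -0.001]
wrist_force: [-8.0, -1.8, 17.9]
finger_gap: 0.0467
grip_force: 98.4
```

step_arm([
  [[-3, 0, -2], [0, 0, 0], 44],
  [[-3, 0, -2], [0, 0, 0], 55],
  [[-3, 0, -2], [0, 0, 0], 70],
  [[-3, 0, -2], [0, 0, 0], 85],
  [[-3, 0, -2], [0, 0, 0], 85],
  [[-3, 0, -2], [0, 0, 0], 85],
  [[-3, 0, -2], [0, 0, 0], 85],
], grip_force=40)

```text
clock: 23.98
tcp_pos: [0.7052, 0.0621, 0.0695]
orientation: [0.446, -0.0, 0.895, -0.0]
wrist_force: [-0.1, -0.9, -0.3]
finger_gap: 0.0851
grip_force: 0.0
```

step_arm([
  [[-3, 0, -20], [0, 0, 0], 85],
  [[-5, 0, -50], [0, 0, 0], 85],
  [[-10, 0, -80], [0, 0, 0], 85],
  [[-20, 0, -110], [0, 0, 0], 85],
  [[-40, 0, -130], [0, 0, 0], 85],
  [[-60, 0, -130], [0, 0, 0], 85],
])

```text
clock: 24.48
tcp_pos: [0.6348, 0.0626, 0.1973]
orientation: [0.446, -0.001, 0.895, -0.0]
wrist_force: [0.8, 0.9, -0.5]
finger_gap: 0.085
grip_force: 0.0
```

```bash
python3 red.py .6 .06 .3 6
python3 - <<'E'
from h import *
t=cv2.imread('pics/wt_6.png');h=cv2.cvtColor(t,cv2.COLOR_BGR2HSV)
m=((h[:,:,2]<75)).astype(np.uint8);m[:, :190]=0;m[250:]=0;m[:140]=0;m[:,380:]=0
n,l,st,ce=cv2.connectedComponentsWithStats(m)
for i in range(1,n):
    if st[i][4]>60: print('dark',st[i],ce[i].round(1),onz('top',*ce[i],.112).round(4))
print(proj('top',[.662,.061,.112]))
E
```

```text
tcp [0.6348 0.0626 0.1973] j [-0.05 -0.13 -0.95 -0.18  0.04 -0.03] F [ 0.8  0.9 -0.5]
shift mm [-58.6  -2.7 -43.7] turn [0.    0.051 0.001] grasp z dir [ 0.766 -0.    -0.643]
[317 193  22  34 642] [327.7 209.5]
193 335 336; 197 317 338; 201 317 338; 205 317 338; 209 317 338; 213 317 338; 217 318 337; 221 318 337; 225 323 333; 0.08488839571342396 0.0
dark [244 169  26  28 573] [256.3 182.4] [0.6544 0.0574 0.112 ]
dark [317 182  29  39 820] [331.  199.4] [ 0.628 -0.073  0.112]
dark [ 190  193  101   57 2739] [238.9 228.5] [0.572  0.0832 0.112 ]
[254.41958403 178.18283295]
```

```bash
python3 -c "
from h import *
togo([.657,.060,.19],90,0)"
```

```text
tcp [0.6413 0.062  0.203 ] j [-0.05 -0.12 -0.95 -0.19  0.04 -0.03] F [ 0.9 -0.1  1.6]
shift mm [ 1.1 -2.  20.4] turn [-0.001  0.935  0.001] grasp z dir [ 0.  0. -1.]
```

step_arm([
  [[1, -2, 20], [0, 0.12, 0], 85],
  [[1, -2, 20], [0, 0.24, 0], 85],
  [[1, -2, 20], [0, 0.36, 0], 85],
  [[1, -2, 20], [0, 0.48, 0], 85],
  [[1, -2, 20], [0, 0.6, 0], 85],
  [[1, -2, 20], [0, 0.72, 0], 85],
  [[1, -2, 20], [0, 0.84, 0], 85],
  [[1, -2, 20], [0, 0.935, 0], 85],
])

```text
clock: 25.25
tcp_pos: [0.6533, 0.0601, 0.1824]
orientation: [0.02, -0.0, 1.0, -0.001]
wrist_force: [1.2, 0.5, -0.6]
finger_gap: 0.0852
grip_force: 0.0
```

step_arm([
  [[0, 0, 0], [0, 0, 0], 85],
  [[0, 0, 0], [0, 0, 0], 85],
])

```text
clock: 25.42
tcp_pos: [0.6549, 0.0598, 0.1763]
orientation: [0.019, 0.0, 1.0, -0.0]
wrist_force: [-0.9, 0.5, 0.3]
finger_gap: 0.0849
grip_force: 0.0
```

```bash
python3 -c "
from h import *
togo([.657,.060,.055],90,0)"
```

```text
tcp [0.6549 0.0598 0.1763] j [-0.03  0.45  0.19  1.28  0.   -0.03] F [-0.9  0.5  0.3]
shift mm [  2.4   0.3 121.3] turn [-0.001  0.037 -0.   ] grasp z dir [ 0.  0. -1.]
```

step_arm([
  [[0, 0, 20], [0, 0.037, 0], 85],
  [[1, 0, 50], [0, 0.037, 0], 85],
  [[2, 0, 80], [0, 0.037, 0], 85],
  [[2, 0, 105], [0, 0.037, 0], 85],
  [[2, 0, 119], [0, 0.037, 0], 85],
  [[2, 0, 119], [0, 0.037, 0], 85],
  [[2, 0, 119], [0, 0.037, 0], 60],
  [[2, 0, 119], [0, 0.037, 0], 40],
])

```text
clock: 26.08
tcp_pos: [0.6567, 0.0601, 0.0661]
orientation: [0.006, -0.0, 1.0, -0.001]
wrist_force: [-0.3, -0.2, 0.8]
finger_gap: 0.0635
grip_force: 0.0
```

step_arm([
  [[0, 0, 0], [0, 0, 0], 40],
  [[0, 0, 0], [0, 0, 0], 40],
  [[0, 0, 0], [0, 0, 0], 40],
  [[0, 0, -20], [0, 0, 0], 40],
  [[0, 0, -50], [0, 0, 0], 40],
  [[0, 0, -50], [0, 0, 0], 40],
])

```text
clock: 26.58
tcp_pos: [0.6597, 0.06, 0.1207]
orientation: [0.009, -0.0, 1.0, -0.001]
wrist_force: [1.7, -0.1, 0.1]
finger_gap: 0.0472
grip_force: 41.8
```

```bash
python3 red.py .6 .06 .3 7
```

```text
tcp [0.6597 0.06   0.1207] j [-0.03  0.5   0.13  1.19 -0.   -0.03] F [ 1.7 -0.1  0.1]
shift mm [  21.8   -0.2 -150.2] turn [-0.001 -0.855  0.001] grasp z dir [ 0.766 -0.    -0.643]
[318 172  23  35 693] [329.1 189.3]
172 336 336; 176 318 339; 180 318 339; 184 318 340; 188 318 340; 192 318 340; 196 319 340; 200 320 339; 204 321 337; 0.04724213326479684 41.79505169391632
```

step_arm([
  [[40, 0, -5], [0, 0.017, 0], 40],
  [[80, -10, -5], [0, 0.017, 0], 40],
  [[99, -45, -5], [0, 0.017, 0], 40],
  [[99, -85, -5], [0, 0.017, 0], 40],
  [[99, -120, -5], [0, 0.017, 0], 40],
  [[99, -143, 0], [0, 0.017, 0], 40],
  [[99, -143, 10], [0, 0.017, 0], 40],
  [[99, -143, 10], [0, 0.017, 0], 40],
])

```text
clock: 27.35
tcp_pos: [0.5555, -0.0838, 0.1007]
orientation: [-0.006, 0.001, 1.0, 0.0]
wrist_force: [-1.1, 0.3, -2.6]
finger_gap: 0.0474
grip_force: 41.9
```

```bash
python3 red.py .6 .06 .3 8;python3 - <<'E'
from h import *
for x in(.552,.56,.568):
    print(x,[ (z,proj('side',[x-.45*.027,-.083-.89*.027,z]).round(1).tolist()) for z in(.03,.04,.05)], proj('side',[x,-.083,.08]).round(1))
E
```

```text
tcp [ 0.5555 -0.0838  0.1007] j [-0.29  0.34 -0.15  1.09 -0.   -0.29] F [-1.1  0.3 -2.6]
shift mm [ -77.2  144.  -170.7] turn [-0.001 -0.885 -0.003] grasp z dir [ 0.766 -0.    -0.643]
[304 234  26  38 823] [316.1 252. ]
234 325 326; 238 304 328; 242 304 328; 246 304 328; 250 304 328; 254 304 328; 258 304 328; 262 305 327; 266 306 326; 270 311 320; 0.04729409012552536 41.87676787376404
0.552 [(0.03, [313.5, 275.2]), (0.04, [313.3, 271.6]), (0.05, [313.2, 267.9])] [312.7 246.8]
0.56 [(0.03, [317.1, 273.8]), (0.04, [317.0, 270.2]), (0.05, [316.9, 266.5])] [316.4 245.5]
0.568 [(0.03, [320.7, 272.4]), (0.04, [320.7, 268.8]), (0.05, [320.6, 265.1])] [320.1 244.2]
```

step_arm([
  [[-12, 1, 0], [0, 0, 0], 40],
  [[-24, 2, 0], [0, 0, 0], 40],
  [[-36, 3, 0], [0, 0, 0], 40],
  [[-47, 4, 0], [0, 0, 0], 40],
  [[-58, 5, 0], [0, 0, 0], 40],
  [[-67, 6, 0], [0, 0, 0], 40],
  [[-75, 7, 0], [0, 0, 0], 40],
  [[-79, 7, 0], [0, 0, 0], 40],
])

```text
clock: 28.12
tcp_pos: [0.6355, -0.0739, 0.1028]
orientation: [-0.006, -0.001, 1.0, -0.0]
wrist_force: [-4.6, -0.7, 1.8]
finger_gap: 0.0474
grip_force: 42.2
```

step_arm([
  [[0, 0, 0], [0, 0, 0], 40],
  [[0, 0, 0], [0, 0, 0], 40],
])

```text
clock: 28.28
tcp_pos: [0.6357, -0.0748, 0.1025]
orientation: [-0.005, -0.001, 1.0, -0.0]
wrist_force: [-3.2, -0.7, -0.8]
finger_gap: 0.0474
grip_force: 42.0
```

```bash
python3 red.py .6 .06 .3 9
```

```text
tcp [ 0.6357 -0.0748  0.1025] j [-0.24  0.49  0.07  1.17 -0.   -0.24] F [-3.2 -0.7 -0.8]
shift mm [   1.9  134.7 -168. ] turn [ 0.    -0.883  0.002] grasp z dir [ 0.766 -0.    -0.643]
[335 218  29  37 869] [348.2 235.5]
218 340 343; 222 337 362; 226 336 362; 230 336 362; 234 336 361; 238 335 360; 242 335 360; 246 336 359; 250 337 358; 254 342 349; 0.04714108921031252 41.9788134098053
```

step_arm([
  [[0, -2, 0], [0, 0, 0], 40],
  [[-3, -2, 0], [0, -0.03, 0], 40],
  [[-5, -2, 0], [0, -0.06, 0], 40],
  [[-5, -2, 0], [0, -0.06, 0], 40],
  [[-5, -2, 0], [0, -0.06, 0], 40],
], grip_force=90)

```text
clock: 28.8
tcp_pos: [0.6403, -0.078, 0.1026]
orientation: [0.025, 0.0, 1.0, -0.0]
wrist_force: [-3.1, -0.6, -2.6]
finger_gap: 0.0452
grip_force: 92.2
```

```bash
python3 red.py .6 .06 .3 10
python3 - <<'E'
from h import *
for x in(.635,.64,.645):
    print(x,[ (z,proj('side',[x-.45*.027,-.077-.89*.027,z]).round(1).tolist()) for z in(.03,.04,.05)],proj('side',[x,-.077,.05]).round(1),proj('side',[x,-.077,.1]).round(1))
E
```

```text
tcp [ 0.6403 -0.078   0.1026] j [-0.25  0.44  0.    1.08  0.01 -0.25] F [-3.1 -0.6 -2.6]
shift mm [  -3.3  137.9 -168. ] turn [-0.001 -0.823  0.   ] grasp z dir [ 0.766 -0.    -0.643]
[339 219  28  36 854] [351.9 236. ]
219 342 363; 223 340 365; 227 339 365; 231 339 365; 235 339 364; 239 339 364; 243 340 363; 247 340 363; 251 342 362; 0.045296356250303406 92.31133818626404
0.635 [(0.03, [348.8, 259.3]), (0.04, [348.9, 255.6]), (0.05, [349.0, 251.9])] [348.2 242.9] [348.8 223.8]
0.64 [(0.03, [350.9, 258.4]), (0.04, [351.1, 254.8]), (0.05, [351.2, 251.1])] [350.3 242.2] [351. 223.]
0.645 [(0.03, [353.1, 257.6]), (0.04, [353.2, 254.0]), (0.05, [353.4, 250.3])] [352.5 241.4] [353.2 222.2]
```

step_arm([
  [[0, 1, 5], [0, 0, 0], 40],
  [[0, 1, 10], [0, 0, 0], 40],
  [[0, 1, 16], [0, 0, 0], 40],
  [[0, 1, 18], [0, 0, 0], 40],
  [[0, 1, 18], [0, 0, 0], 40],
])

```text
clock: 29.32
tcp_pos: [0.6423, -0.0769, 0.0844]
orientation: [0.025, -0.0, 1.0, -0.0]
wrist_force: [-3.2, 0.1, -2.3]
finger_gap: 0.0456
grip_force: 92.6
```

step_arm([
  [[0, 0, 5], [0, 0, 0], 40],
  [[0, 0, 10], [0, 0, 0], 40],
  [[0, 0, 14], [0, 0, 0], 40],
  [[0, 0, 17], [0, 0, 0], 40],
  [[0, 0, 19], [0, 0, 0], 40],
  [[0, 0, 19], [0, 0, 0], 40],
])

```text
clock: 29.82
tcp_pos: [0.6459, -0.0771, 0.0708]
orientation: [0.029, -0.0, 1.0, -0.001]
wrist_force: [-9.0, 1.9, 20.2]
finger_gap: 0.0454
grip_force: 95.0
```

```bash
python3 red.py .6 .06 .3 11
```

```text
tcp [ 0.6459 -0.0771  0.0708] j [-0.25  0.47 -0.04  1.01  0.01 -0.25] F [-9.   1.9 20.2]
shift mm [  -1.1  136.7 -200.2] turn [-0.001 -0.814  0.002] grasp z dir [ 0.766 -0.    -0.643]
[341 230  27  32 670] [352.9 244.3]
230 344 365; 234 341 367; 238 342 366; 242 342 366; 246 341 365; 250 341 365; 254 342 362; 258 342 353; 0.045592133903036035 94.9061644077301
```

step_arm([
  [[0, 0, -2], [0, 0, 0], 45],
  [[0, 0, -2], [0, 0, 0], 68],
  [[0, 0, -2], [0, 0, 0], 72],
  [[0, 0, -2], [0, 0, 0], 72],
  [[0, 0, -2], [0, 0, 0], 72],
  [[0, 0, -20], [0, 0, 0], 72],
  [[0, 0, -60], [0, 0, 0], 72],
  [[0, 0, -100], [0, 0, 0], 72],
])

```text
clock: 30.58
tcp_pos: [0.6368, -0.0765, 0.1644]
orientation: [0.023, -0.0, 1.0, 0.0]
wrist_force: [1.0, -0.9, 1.1]
finger_gap: 0.072
grip_force: 0.0
```

step_arm([
  [[100, 100, -60], [0, 0, 0], 72],
  [[160, 200, -60], [0, 0, 0], 72],
  [[160, 250, -60], [0, 0, 0], 72],
  [[160, 300, -60], [0, 0, 0], 72],
  [[160, 300, -60], [0, 0, 0], 72],
  [[160, 300, -60], [0, 0, 0], 72],
  [[160, 300, -60], [0, 0, 0], 72],
  [[160, 300, -60], [0, 0, 0], 72],
])

```text
clock: 31.25
tcp_pos: [0.4811, 0.21, 0.2158]
orientation: [0.026, -0.0, 1.0, -0.0]
wrist_force: [0.3, 0.4, 0.6]
finger_gap: 0.0724
grip_force: 0.0
```

```bash
python3 red.py .6 .06 .3 12
python3 - <<'E'
from h import *
t=cv2.imread('pics/wt_12.png');h=cv2.cvtColor(t,cv2.COLOR_BGR2HSV)
m=((h[:,:,2]<75)).astype(np.uint8);m[:,:300]=0;m[250:]=0;m[:120]=0;m[:,440:]=0
n,l,st,ce=cv2.connectedComponentsWithStats(m)
for i in range(1,n):
    if st[i][4]>60: print('dark',st[i],ce[i].round(1),onz('top',*ce[i],.112).round(4))
n,l,st,ce=cv2.connectedComponentsWithStats(cv2.inRange(h,(50,120,40),(80,255,255)))
for i in range(1,n):
    if st[i][4]>60: print('green',st[i],ce[i].round(1))
lane=lambda o,a,s:np.array([o[0]+np.cos(a)*s,o[1]+np.sin(a)*s])
for nm,o,a,ss in(('wide',(.6065,-.0793),.0865,((.027,.115),(.081,.113),(.108,.09))),('narrow',(.599,-.2214),-.02,((.023,.109),(.068,.108),(.09,.09)))):
    for s,z in ss: print(nm,s,'top px',proj('top',[*lane(o,a,s),z]).round(1),'side px',proj('side',[*lane(o,a,s),z]).round(1))
a=cv2.imread('pics/wt_12.png');b=cv2.imread('pics/t0.png')
for nm,(x,y) in dict(ring=(364,308),mortar=(230,131),blue=(305,337)).items():
    q=[cv2.absdiff(a,b)[y-20:y+20,x-20:x+20].mean()];print(nm,q)
E
```

```text
tcp [0.4811 0.21   0.2158] j [ 0.27  0.17 -0.1   1.25 -0.01  0.27] F [0.3 0.4 0.6]
shift mm [-156.8 -150.   -46.4] turn [-0.001 -0.82   0.   ] grasp z dir [ 0.766 -0.    -0.643]
[338 231  26  31 638] [350.1 245.3]
231 360 361; 235 338 363; 239 338 363; 243 338 362; 247 338 362; 251 338 362; 255 339 360; 259 343 351; 0.07177171459590594 0.0
dark [ 315  153   32   59 1387] [330.9 181.6] [ 0.66   -0.0722  0.112 ]
dark [396 165  31  29 584] [412.  179.4] [ 0.6683 -0.2141  0.112 ]
green [405 193  23  23 403] [416.5 203.8]
green [ 198  343   38   38 1109] [216.4 361.2]
wide 0.027 top px [333.4 196. ] side px [348.3 218. ]
wide 0.081 top px [331.3 166.4] side px [370.6 209.3]
wide 0.108 top px [329.8 156.1] side px [380.6 213.8]
narrow 0.023 top px [416.3 205.7] side px [384.9 268.3]
narrow 0.068 top px [416.4 180.9] side px [406.5 260.4]
narrow 0.09 top px [414.5 172. ] side px [415.7 263.8]
ring [np.float64(2.024375)]
mortar [np.float64(2.0254166666666666)]
blue [np.float64(5.1925)]
```

Run:
```python
from h import *
s=snap('side','f');t=snap('top','ft')
h=cv2.cvtColor(s[:,:,::-1].copy(),cv2.COLOR_BGR2HSV)
m=(((h[:,:,0]<8)|(h[:,:,0]>172))&(h[:,:,1]>150)&(h[:,:,2]>60)).astype(np.uint8)
n,l,st,ce=cv2.connectedComponentsWithStats(m)
print([(st[i].tolist(),ce[i].round(1).tolist()) for i in range(1,n) if 330<ce[i][0]<370 and st[i][4]>200])
g=cv2.cvtColor(t,cv2.COLOR_RGB2GRAY)
for c in(326,330,334,337):print(c,g[148:224,c].tolist())
print('side rows 215,225'); gs=cv2.cvtColor(s,cv2.COLOR_RGB2GRAY)
for r in(212,220,228,240):print(r,gs[r,325:385].tolist())
for xc in(.630,.634,.638,.642):
    print(xc,[proj('top',[xc-.0235,-.0775,z]).round(1)[1] for z in(.115,.092)],[proj('top',[xc-.0268,-.0775,z]).round(1)[1] for z in(.08,.024)],'stop',proj('top',[.605,-.0793,.024]).round(1),
     'side L',proj('side',[xc-.027*.89,-.0772+.027*.45,.06]).round(1),'R',proj('side',[xc+.027*.89,-.0772-.027*.45,.06]).round(1))
```

```text
[([338, 231, 26, 31, 637], [350.0, 245.3])]
326 [111, 114, 114, 113, 91, 103, 81, 59, 58, 60, 53, 58, 55, 57, 58, 57, 56, 59, 57, 60, 55, 56, 59, 52, 54, 56, 53, 53, 57, 53, 50, 47, 50, 54, 54, 55, 58, 53, 57, 54, 56, 52, 55, 60, 58, 52, 54, 55, 55, 56, 57, 58, 57, 57, 54, 58, 57, 58, 54, 51, 51, 56, 70, 76, 77, 75, 62, 55, 52, 49, 56, 53, 57, 83, 137, 175]
330 [194, 208, 204, 199, 136, 95, 70, 59, 58, 56, 56, 54, 56, 54, 56, 57, 55, 54, 56, 56, 54, 54, 55, 56, 54, 55, 51, 56, 56, 55, 58, 53, 49, 46, 46, 53, 53, 57, 52, 56, 56, 53, 53, 57, 55, 54, 52, 55, 54, 55, 55, 54, 54, 53, 55, 56, 57, 53, 56, 53, 53, 52, 51, 54, 72, 73, 76, 86, 70, 63, 62, 66, 63, 85, 160, 166]
334 [118, 117, 122, 117, 86, 84, 67, 55, 55, 57, 58, 53, 57, 54, 58, 57, 55, 55, 51, 55, 55, 56, 54, 54, 52, 56, 55, 56, 52, 52, 53, 53, 50, 51, 49, 57, 56, 59, 54, 54, 51, 53, 54, 54, 54, 53, 56, 54, 55, 57, 57, 55, 59, 60, 58, 55, 59, 54, 56, 53, 56, 48, 49, 59, 82, 93, 91, 91, 75, 63, 62, 63, 62, 97, 168, 163]
337 [148, 119, 102, 94, 70, 64, 61, 55, 50, 58, 57, 54, 54, 53, 50, 52, 52, 55, 55, 58, 57, 52, 55, 55, 52, 5
[... 1114 characters left out ...]
, 74, 75, 75, 75, 77, 76, 77, 77, 76, 76, 74, 66, 53, 34, 25, 24, 25, 26, 28, 27, 28, 31, 31, 31, 31, 30, 31, 37, 48, 57, 57, 51, 40, 25, 16]
0.63 [np.float64(211.1), np.float64(214.1)] [np.float64(217.4), np.float64(223.8)] stop [332.1 222.9] side L [332.8 240.4] R [359.6 239.7]
0.634 [np.float64(208.9), np.float64(211.9)] [np.float64(215.2), np.float64(221.8)] stop [332.1 222.9] side L [334.5 239.7] R [361.3 239.1]
0.638 [np.float64(206.6), np.float64(209.7)] [np.float64(213.1), np.float64(219.7)] stop [332.1 222.9] side L [336.3 239.1] R [363.1 238.5]
0.642 [np.float64(204.4), np.float64(207.5)] [np.float64(210.9), np.float64(217.7)] stop [332.1 222.9] side L [338.  238.5] R [364.7 237.9]
```

```bash
python3 -c "
from h import *
print(env.hand_in())"
```

```text
the job is handed in; nothing more can be done
None
```

I handed the job in at about 31 s. By camera measurement, both slim jars stand in the narrow tray and both wide jars in the wide tray, with the mortar and ring unmoved; the wide jar needed a second try, and the judge's verdict wasn't shown.

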